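# Open the takings box on the welcome table with its key

## Robot

A 7-joint arm with a two-finger parallel gripper is mounted at the origin on the work surface. World frame = base frame: x ahead of the robot, y to its left, z up, the work surface at z = 0. Lengths are in m, angles in rad, forces in N, time in s.
With the tool pointing down it reaches from about 0.4 to 0.875 m from the base axis. Payload 19.3 kg.
Tool frame: the origin (TCP) lies at the very end of the fingers, on their centre line; the grasp point (between the pads) lies 19 mm behind it; z points along the fingers, y is the direction in which the jaws open and shut (so a half turn about z gives the same grasp; the last joint's range is limited). The gripper opens to 85 mm and grips with 20 to 120 N. Pads are 22 mm wide; open, the fingers measure 114 mm over their backs; the gripper's body (76 mm by 85 mm) begins 54 mm behind the grasp point. The pads swing forward as they close: fully open they stand 13 mm farther back than shut.
Start: joints at [-1.29, 0.521, -0.036, 1.599, 0.021, 1.021, -0.113], TCP at [0.215, 0.587, 0.231] pointing down, gripper open.
Joint ranges: [-2.91, 2.91], [-0.3, 2.13], [-1.5, 1.42], [0.17, 2.43], [-1.26, 4.41], [0.16, 1.93], [-2.52, 2.52]. Speed limits (rad/s): [1.89, 1.89, 2.39, 2.39, 3.01, 3.01, 3.01].

## Interface

Orientations are given as [roll, pitch, yaw] about the fixed x, y, z axes, in that order (R = Rz(yaw) Ry(pitch) Rx(roll)).
In Python, from workcell import bot, vision, job_done gives the robot as it stands.
- The arm moves only by the tool arm_command, never from a script. Its arguments are lists of equal length, an entry for each row: "gripper": the finger opening in cm, from 0 to 8.54; "slide": the shift along the tool's x, y, z in cm, a list of three; "turn": the turn, a rotation vector about the tool's x, y, z in degrees, a list of three. A call has 1 to 5 rows; each row is the pose to reach, as a shift and turn from the pose commanded when the call began, along the tool's axes at that moment; what a row does not reach only later rows make up. A row lasts 1/8 s, in which the tool goes at most 62.5 mm and 10.7 degrees, less where a joint would pass 70% of its speed; a pose out of reach is approached as far as the arm can. A call with a gripper value outside its range is refused whole. The fingers move at their own pace and stop on an object; "force" is the grip in N (left out, the last holds). Time passes only in rows, so rows that repeat a pose let the fingers close. It gives the time, the measured TCP pose, the force and the opening at its end, in the units of the state.
- bot.observe(): the state, without advancing time (a new reading comes with each control period).
- vision.grab_frame(name): name is "scene" or "top"; returns the picture (420x560x3 uint8, blue, green, red); there is no depth.
- vision.camera_model(name): a dict with "mtx" (3x3 intrinsics, pixels), "T" (4x4, takes a point from camera to world coordinates). Camera axes: x right, y down, z forward; pixel columns grow to the right and rows downward; lengths in m; the calibration is good to about 2 mm. A picture is of the moment at which its call begins. camera_model takes no time and is no camera call.
- job_done(): hands the job in, once; it reports no verdict.
The state is a dict: "clock": time; "qpos": joint angles; "qd": joint speeds; "joint_efforts": joint torques, N m; "position": TCP position; "tool_rot": TCP orientation; "force": force on the tool from outside, world axes, zero at the start; "moment": the same for the moment, N m; "grip_width": finger opening in m.
Only numpy, scipy, OpenCV 4.12 (cv2) and the standard library are available. Lean on these libraries where they do the work, as an engineer would, in place of code of your own. Each camera call takes 0.05 s, during which the arm holds its last target. There are 200 camera calls.

## Task

Take the key from the wooden desk block, push it fully home into the keyhole on top of the takings box, turn it clockwise to its stop so that the cash drawer springs open, turn it back home, pull it out and stand it back down in its slot in the block. Do not force the key, and leave the sweets bowl, pen cup and sign where they stand.

Things in the scene. Friction and masses are not known exactly. Their poses are not given: they have to be found in the camera images.
- key: Double-bit steel key, 62 mm long, 35 g, upright in the desk block. Origin at the middle of the blade's tip, z up along the key. Blade 18 mm wide (x), 4 mm thick (y), from the tip to 12 mm up (tip edges rounded, radius 1); round shank of 4.5 mm to 28 mm; black plastic bow from 28 to 62 mm, 28 mm wide (x), 10 mm thick (y), its top rounded. A half turn about z makes no difference
- box: Grey sheet-steel takings box, fixed to the table, 220 mm deep (x), 280 mm wide (y), 110 mm high. Origin at the middle of its underside; z up, drawer front at its -x. On its top is the lock: a steel plate, 66 x 56 x 3 mm, with the keyhole. A key turned in the lock is caught under the plate and comes out only at home
- keyhole (a point): Middle of the keyhole as designed, on the plate's top, 113 mm above the table. The plate is fitted by hand: the true middle lies up to 4 mm from here along x and up to 3 mm along y, so find it by feel. The slot, 19.6 x 5.6 mm, is long along x, parallel to the box. A key fully home stands on the barrel's bottom, tip 18 mm below this point, bow 10 mm above the plate
- barrel (a joint): Lock barrel under the plate, rad: 0 is home (a stop), growing clockwise seen from above. The key has about 0.09 rad of play in it. It turns freely, then against a spring catch (0.05 to 0.1 N m), to a hard stop between 0.45 and 1.3 rad, different in every lock: feel for it. It does not go home by itself. Over 0.2 N m of twist, or 40 N of pressing, forces the key
- drawer (a joint): Cash drawer in the front of the box, opening in m: 0 is shut. The lock lets it go in the last 2 to 5 degrees before the barrel's stop, then a spring pushes it about 43 mm out, towards the box's -x
- key_block: Wooden desk block, fixed to the table, 140 x 50 x 40 mm high (x, y, z), origin at the middle of its underside. At its -x end is the key's slot, towards its +x end stand two rubber stamps up to 86 mm above the table
- key_slot (a point): Middle of the mouth of the key's slot, on the block's top, 40 mm above the table. The slot is 22 mm along the block's x by 7.5 mm along its y, 33 mm deep; the key stands in it with the underside of its bow on the block, its tip 28 mm below this point
- sweets_bowl: Round glass bowl of wrapped sweets, 160 mm across, 125 mm high, origin at the middle of its underside. Leave it alone
- pen_cup: White cup with pens, 72 mm across, 155 mm high with the pens, origin at the middle of its underside. Leave it alone
- sign: Clear upright sign on a white foot of 80 x 150 mm, 196 mm high, origin at the middle of its underside. Leave it alone

How it is judged:
By the outcome, as a careful person would: the job done as asked, in the order asked, and still so for the second after the job is handed in, with the robot touching nothing.
It also fails if it takes over 72 s, if anything falls off the work surface, if the arm or the gripper's body presses on something with over 40 N, if the wrist force passes 120 N, or if a joint passes its speed limit or range.

## Working session

There is one attempt and no reset: what is moved stays moved. The work goes in short steps, Python scripts to look and compute and a tool call to move; the robot and the scene stay as the last step left them, time stands still between calls to the robot, and variables do not carry over. Pictures are saved under pics/ and viewed, about 8 in all and at most 12, crops included, and the job is handed in when it is done.

Besides the shell and the picture viewer there is one more tool, called after "Call:" by a JSON object that holds its "op" and its "data", one argument or row to a line. arm_command: Moves the arm, as the interface text tells. Its arguments: {"type":"object","properties":{"gripper":{"type":"array","items":{"type":"number"}},"slide":{"type":"array","items":{"type":"array","items":{"type":"number"}}},"turn":{"type":"array","items":{"type":"array","items":{"type":"number"}}},"force":{"type":"number"}},"required":["gripper","slide","turn"]}

```bash
ls; mkdir -p pics
python3 - <<'E'
from workcell import bot, vision
import cv2, numpy as np
s=bot.observe(); print({k:np.round(v,4).tolist() for k,v in s.items()})
for n in("scene","top"):
    f=vision.grab_frame(n); cv2.imwrite(f"pics/{n}0.png",f); m=vision.camera_model(n); print(n,np.round(m["mtx"],1).tolist(),np.round(m["T"],4).tolist())
a=cv2.imread("pics/scene0.png")
E
```

```text
pics
{'clock': 0.0, 'qpos': [-1.2902, 0.522, -0.0363, 1.6, 0.0212, 1.0211, -0.1128], 'qd': [-0.0, 0.0003, -0.0003, 0.0001, -0.0005, 0.0003, -0.0014], 'joint_efforts': [0.0004, -92.7096, 1.9798, -36.9929, 0.0178, 0.0082, -0.0], 'position': [0.2147, 0.5866, 0.2308], 'tool_rot': [-3.1405, 0.0001, 2.7908], 'force': [0.7876, 0.3145, -0.0287], 'moment': [0.0049, -0.0555, -0.0494], 'grip_width': 0.0851}
scene [[527.0, 0.0, 278.4], [0.0, 527.0, 214.3], [0.0, 0.0, 1.0]] [[-0.9999, -0.0022, -0.0158, 0.5831], [0.0104, 0.6597, -0.7515, 1.1021], [0.012, -0.7516, -0.6595, 1.0844], [0.0, 0.0, 0.0, 1.0]]
top [[392.2, 0.0, 278.7], [0.0, 392.2, 205.5], [0.0, 0.0, 1.0]] [[0.0007, -0.9882, 0.1529, 0.3876], [-0.9998, 0.0023, 0.0188, -0.0293], [-0.019, -0.1529, -0.9881, 1.2806], [0.0, 0.0, 0.0, 1.0]]
```

View pics/top0.png

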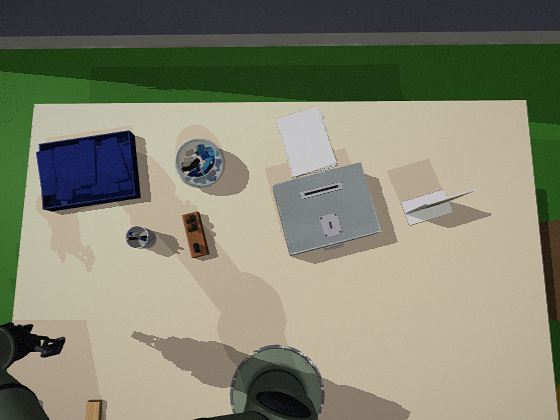

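View pics/scene0.png

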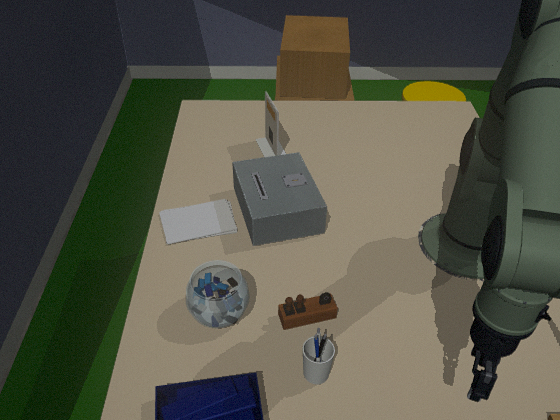

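The top view shows the block at about (195,235), with the key at its lower end near (196,248). The box is at (327,210) with the lock plate at (331,225), and the pen cup is at (140,237). The scene view shows the key at (325,298). Next I'll take enlarged crops and measure.

```bash
cat > h.py <<'E'
from workcell import bot, vision
import cv2, numpy as np
def ray(n,u,v):
    m=vision.camera_model(n);T=m["T"];d=T[:3,:3]@np.linalg.solve(m["mtx"],[u,v,1.]);return T[:3,3],d
def onz(n,u,v,z):
    o,d=ray(n,u,v);return (o+d*(z-o[2])/d[2])[:2]
def tri(a,b):
    (o1,d1),(o2,d2)=ray("top",*a),ray("scene",*b)
    s=np.linalg.lstsq(np.c_[d1,-d2],o2-o1,rcond=None)[0]
    p,q=o1+s[0]*d1,o2+s[1]*d2;return (p+q)/2,np.linalg.norm(p-q)
def proj(n,p):
    m=vision.camera_model(n);c=np.linalg.inv(m["T"])@np.r_[p,1];q=m["mtx"]@c[:3];return q[:2]/q[2]
def crop(f,x0,y0,w,h,k):
    return cv2.resize(f[y0:y0+h,x0:x0+w],None,fx=k,fy=k,interpolation=cv2.INTER_CUBIC)
E
python3 - <<'E'
from h import *
t=cv2.imread("pics/top0.png");s=cv2.imread("pics/scene0.png")
o=np.zeros((600,800,3),np.uint8)
o[:300,:400]=crop(t,175,205,50,60,5.0)[:300,:250].repeat(1,1) if 0 else np.pad(crop(t,170,205,66,60,5),((0,0),(0,70),(0,0)))
o[:300,400:]=crop(t,295,170,80,60,5)[:300,:400]
o[300:,:400]=crop(s,270,280,80,60,5)
o[300:,400:]=crop(s,235,150,100,75,4)
cv2.imwrite("pics/c1.png",o)
hsv=cv2.cvtColor(t,cv2.COLOR_BGR2HSV)
def rect(mask,n):
    c=max(cv2.findContours(mask,0,1)[0],key=cv2.contourArea);print(n,cv2.contourArea(c));
    return c
roi=np.zeros(t.shape[:2],np.uint8);roi[205:265,170:220]=255
b=rect(cv2.inRange(hsv,(3,110,40),(18,255,200))&roi,"block")
print(cv2.boxPoints(cv2.minAreaRect(b)).round(1).tolist())
roi[:]=0;roi[150:270,260:390]=255
g=rect(cv2.inRange(hsv,(85,5,90),(125,90,200))&roi,"box");print(cv2.approxPolyDP(g,5,True)[:,0].tolist(), hsv[210,310],hsv[235,200])
E
```

```text
block 679.5
[[181.5, 214.6999969482422], [198.5, 210.6999969482422], [208.6999969482422, 253.8000030517578], [191.60000610351562, 257.79998779296875]]
box 6505.0
[[360, 163], [274, 184], [290, 254], [380, 231]] [ 87  17 132] [ 13 162 123]
```

View pics/c1.png

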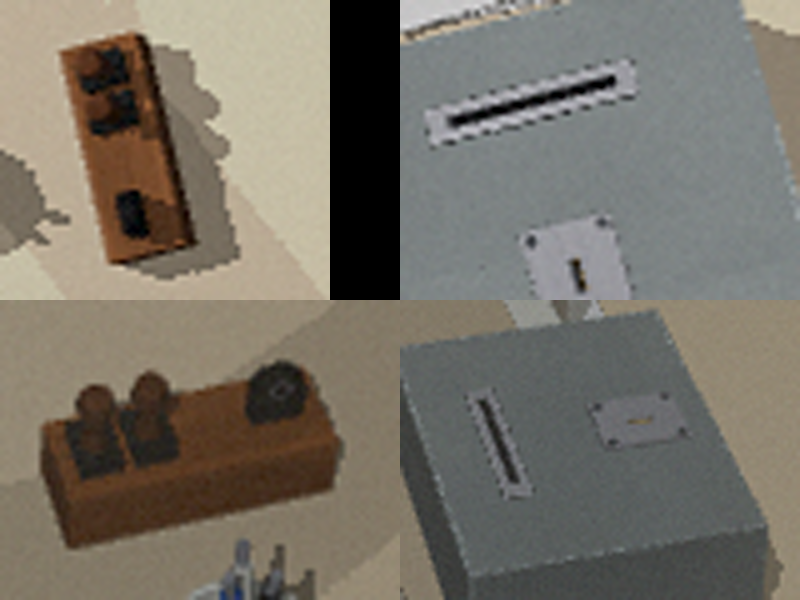

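Crop shows the key bow at top-view pixel (196.2,247.6) and scene pixel (325.4,298.4). The keyhole is at about top (331,225) and scene (295,180).

Run:
```python
from h import *
print("bow",tri((196.2,247.6),(325.4,298.4)), onz("top",196.2,247.6,.065), onz("scene",325.4,298.4,.060))
B=np.array([onz("top",*p,.11) for p in([360,163],[274,184],[290,254],[380,231])]);print("box",B.round(4).tolist())
for i in range(4):
    d=B[(i+1)%4]-B[i];print(np.linalg.norm(d).round(3),np.degrees(np.arctan2(d[1],d[0])).round(1))
t=cv2.imread("pics/top0.png");s=cv2.imread("pics/scene0.png")
K=np.array([onz("top",*p,.04) for p in([181.5,214.7],[198.5,210.7],[208.7,253.8],[191.6,257.8])])
for i in range(4):
    d=K[(i+1)%4]-K[i];print("blk",np.linalg.norm(d).round(3),np.degrees(np.arctan2(d[1],d[0])).round(1))
# plate: brighter than box
def plate(f,r,n):
    x0,y0,x1,y1=r;g=cv2.cvtColor(f,cv2.COLOR_BGR2GRAY)[y0:y1,x0:x1];_,m=cv2.threshold(g,0,255,cv2.THRESH_OTSU)
    c=max(cv2.findContours(m,0,1)[0],key=cv2.contourArea);R=cv2.minAreaRect(c);p=np.array(R[0])+[x0,y0];print(n,R,p,onz(n,*p,.113))
plate(t,(312,205,350,243),"top");plate(s,(279,168,312,192),"scene")
o=np.zeros((600,800,3),np.uint8);o[:400,:400]=crop(t,312,205,40,40,10);o[:400,400:]=crop(s,275,160,40,40,10);o[400:,:400]=crop(t,180,235,40,20,10);o[400:,400:]=crop(s,306,288,40,20,10)
cv2.imwrite("pics/c2.png",o)
```

```text
bow (array([0.44445769, 0.25091595, 0.05783207]), np.float64(0.0005875440876196113)) [0.44441233 0.24922405] [0.44446178 0.25276502]
box [[0.6998, -0.2558], [0.6351, 0.0072], [0.4234, -0.0407], [0.4913, -0.3087]]
0.271 103.8
0.217 -167.2
0.276 -75.8
0.215 14.2
blk 0.056 -76.7
blk 0.142 -165.0
blk 0.055 103.1
blk 0.142 15.2
top ((17.93077278137207, 19.746150970458984), (21.75103759765625, 18.593626022338867), 74.74488067626953) [329.93077278 224.74615097] [ 0.50992225 -0.1600581 ]
scene ((15.54054069519043, 11.243242263793945), (11.507928848266602, 22.35826301574707), 80.53767395019531) [294.5405407  179.24324226] [ 0.50927657 -0.16582124]
```

View pics/c2.png

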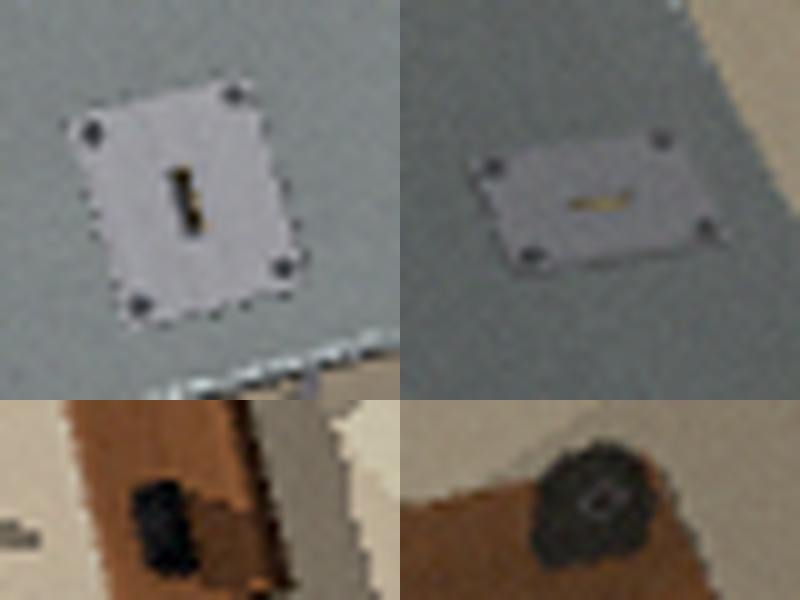

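```bash
cat >> h.py <<'E'
from scipy.spatial.transform import Rotation as Ro
def to(p,yaw):
    s=bot.observe();R=Ro.from_euler('xyz',s["tool_rot"]);G=Ro.from_euler('xyz',[np.pi,0,np.radians(yaw)])
    print("slide cm",(R.inv().apply(np.array(p)-s["position"])*100).round(2).tolist(),"turn",np.degrees((R.inv()*G).as_rotvec()).round(1).tolist())
def st():
    s=bot.observe();print({k:np.round(s[k],4).tolist() for k in("clock","position","tool_rot","force","moment","grip_width","qpos")})
E
python3 - <<'E'
from h import *
to((.4444,.2505,.18),194.5)
print("cup",onz("top",139,236,.09),"hole",tri((330.2,224.6),(294.6,179.7)),onz("top",330.2,224.6,.113),onz("scene",294.6,179.7,.113))
E
```

```text
slide cm [-33.12, -23.67, 5.11] turn [-0.1, -0.0, -34.6]
cup [0.47857259 0.42019589] hole (array([ 0.50972655, -0.16053412,  0.11540962]), np.float64(0.0007626501050437201)) [ 0.51035895 -0.16086771] [ 0.50917249 -0.16355718]
```

Call:
{"op": "arm_command", "data": {
  "gripper": [5, 5, 5, 5, 5],
  "slide": [
    [-4.4, -3.2, 0],
    [-8.8, -6.3, 0],
    [-13.2, -9.5, 0],
    [-17.7, -12.6, 0],
    [-22.1, -15.8, 0]
  ],
  "turn": [
    [0, 0, -7],
    [0, 0, -14],
    [0, 0, -21],
    [0, 0, -28],
    [0, 0, -34.6]
  ],
  "force": 60
}}

```text
clock: 0.72
position: [0.3688, 0.361, 0.2312]
tool_rot: [-3.141, -0.0, -2.885]
force: [1.2, -0.2, -0.6]
grip_width: 0.0501
```

Run:
```python
from h import *
st();to((.4444,.2505,.13),194.5)
```

```text
{'clock': 0.725, 'position': [0.3688, 0.361, 0.2312], 'tool_rot': [-3.1415, -0.0, -2.8846], 'force': [1.1578, -0.1569, -0.6183], 'moment': [0.0346, -0.009, 0.0193], 'grip_width': 0.0501, 'qpos': [-0.7872, 0.3515, -0.131, 1.8797, 0.0569, 0.9141, 0.8827]}
slide cm [-4.5, -12.6, 10.12] turn [-0.0, -0.0, 0.2]
```

Call:
{"op": "arm_command", "data": {
  "gripper": [5, 5, 5, 5, 5],
  "slide": [
    [-1.5, -4.2, 0],
    [-3, -8.4, 2],
    [-4.5, -12.6, 5],
    [-4.5, -12.6, 10.1],
    [-4.5, -12.6, 10.1]
  ],
  "turn": [
    [0, 0, 0],
    [0, 0, 0],
    [0, 0, 0.2],
    [0, 0, 0.2],
    [0, 0, 0.2]
  ]
}}

```text
clock: 1.35
position: [0.4415, 0.2507, 0.1279]
tool_rot: [-3.14, -0.006, -2.892]
force: [-0.6, 0.9, 0.6]
grip_width: 0.0502
```

Run:
```python
from h import *
st();p=bot.observe()["position"];print(proj("top",p),proj("scene",p))
t=vision.grab_frame("top");s=vision.grab_frame("scene")
o=np.hstack([crop(t,165,210,66,100,6),crop(s,290,235,66,100,6)]);cv2.imwrite("pics/c3.png",o)
to((.4444,.2505,.045),194.5)
```

```text
{'clock': 1.35, 'position': [0.4415, 0.2507, 0.1279], 'tool_rot': [-3.1397, -0.0057, -2.8923], 'force': [-0.5528, 0.9149, 0.6403], 'moment': [0.0148, -0.0339, -0.0216], 'grip_width': 0.0502, 'qpos': [-0.5717, 0.4879, -0.0807, 1.9907, 0.0601, 0.6712, 1.1298]}
[190.82591059 247.58728413] [328.54592024 279.53744238]
slide cm [-0.08, -0.23, 8.62] turn [0.0, -0.0, -0.2]
```

View pics/c3.png

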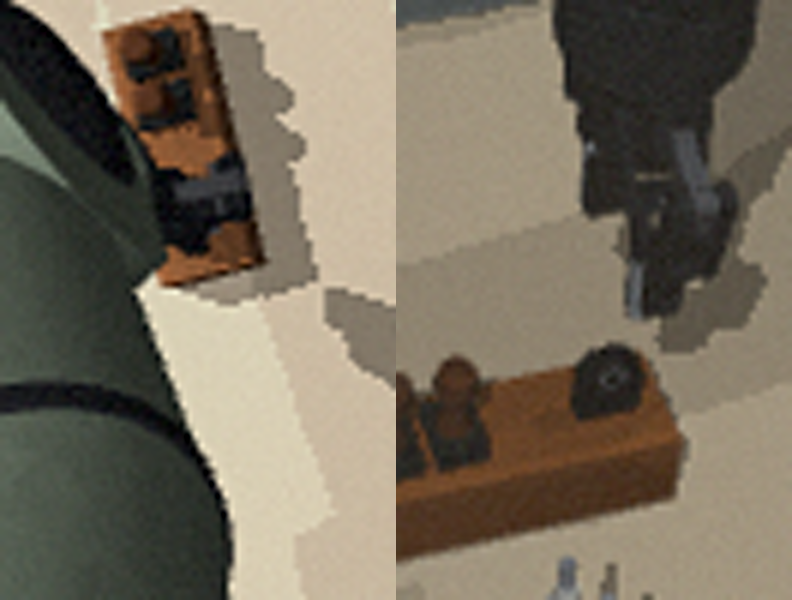

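The gripper hangs above the bow and lines up with it in both views. I'll check the settled pose before going down.

Run:
```python
from h import *
st();to((.4444,.2505,.043),194.5)
```

```text
{'clock': 1.45, 'position': [0.4431, 0.2525, 0.1312], 'tool_rot': [3.1415, -0.0003, -2.8913], 'force': [1.2253, 0.9685, -0.1094], 'moment': [0.0102, -0.0318, 0.0513], 'grip_width': 0.05, 'qpos': [-0.5726, 0.4831, -0.0809, 1.9875, 0.0599, 0.6734, 1.13]}
slide cm [-0.08, -0.23, 8.82] turn [0.0, -0.0, -0.2]
```

Call:
{"op": "arm_command", "data": {
  "gripper": [5, 5, 5, 5, 5],
  "slide": [
    [-0.1, -0.2, 3],
    [-0.1, -0.2, 6],
    [-0.1, -0.2, 8],
    [-0.1, -0.2, 8.8],
    [-0.1, -0.2, 8.8]
  ],
  "turn": [
    [0, 0, 0],
    [0, 0, 0],
    [0, 0, 0],
    [0, 0, 0],
    [0, 0, 0]
  ]
}}

```text
clock: 2.08
position: [0.445, 0.2508, 0.0433]
tool_rot: [3.141, 0.001, -2.892]
force: [0.5, -0.6, 0.4]
grip_width: 0.0499
```

Call:
{"op": "arm_command", "data": {
  "gripper": [2, 1.6, 1.4, 1.3, 1.3],
  "slide": [
    [0, 0, 0],
    [0, 0, 0],
    [0, 0, 0],
    [0, 0, 0],
    [0, 0, 0]
  ],
  "turn": [
    [0, 0, 0],
    [0, 0, 0],
    [0, 0, 0],
    [0, 0, 0],
    [0, 0, 0]
  ]
}}

```text
clock: 2.7
position: [0.4446, 0.2502, 0.0423]
tool_rot: [-3.142, -0.0, -2.892]
force: [-0.1, 0.1, 0.4]
grip_width: 0.0129
```

Run:
```python
from h import *
st();p=bot.observe()["position"];print(proj("top",p),proj("scene",p))
t=vision.grab_frame("top");s=vision.grab_frame("scene")
o=np.hstack([crop(t,165,210,66,100,6),crop(s,290,235,66,100,6)]);cv2.imwrite("pics/c4.png",o)
```

```text
{'clock': 2.7, 'position': [0.4446, 0.2502, 0.0423], 'tool_rot': [-3.1416, -0.0, -2.8921], 'force': [-0.0602, 0.0574, 0.3591], 'moment': [0.0057, -0.0504, 0.0161], 'grip_width': 0.0129, 'qpos': [-0.58, 0.6387, -0.0655, 2.0294, 0.0853, 0.476, 1.1119]}
[197.53468066 247.87205921] [324.76189525 302.12754864]
```

View pics/c4.png

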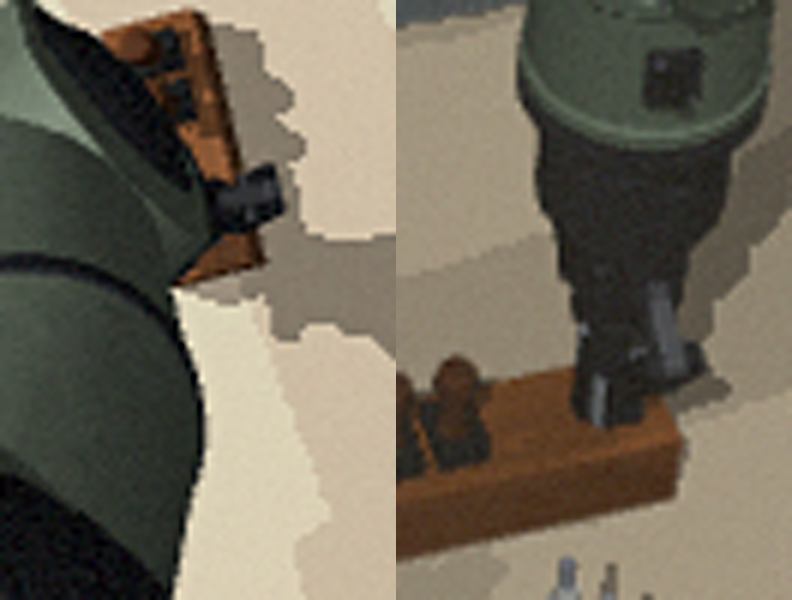

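The fingers straddle the bow at scene crop about (610,390). Closing now.

Call:
{"op": "arm_command", "data": {
  "gripper": [1.0, 0.8, 0.5, 0.5, 0.5],
  "slide": [
    [0, 0, 0],
    [0, 0, 0],
    [0, 0, 0],
    [0, 0, 0],
    [0, 0, 0]
  ],
  "turn": [
    [0, 0, 0],
    [0, 0, 0],
    [0, 0, 0],
    [0, 0, 0],
    [0, 0, 0]
  ],
  "force": 70
}}

```text
clock: 3.42
position: [0.4446, 0.2502, 0.0424]
tool_rot: [3.142, 0.0, -2.892]
force: [-1.6, -0.4, 4.5]
grip_width: 0.0089
```

Run:
```python
from h import *
st()
```

```text
{'clock': 3.425, 'position': [0.4446, 0.2502, 0.0424], 'tool_rot': [3.1416, 0.0001, -2.892], 'force': [-1.5827, -0.4372, 4.4519], 'moment': [-0.0794, 0.3524, -0.0048], 'grip_width': 0.0089, 'qpos': [-0.58, 0.6386, -0.0655, 2.0294, 0.0852, 0.4761, 1.1119]}
```

Call:
{"op": "arm_command", "data": {
  "gripper": [0.5, 0.5, 0.5, 0.5, 0.5],
  "slide": [
    [0, 0, -1],
    [0, 0, -3],
    [0, 0, -7],
    [0, 0, -12],
    [0, 0, -15]
  ],
  "turn": [
    [0, 0, 0],
    [0, 0, 0],
    [0, 0, 0],
    [0, 0, 0],
    [0, 0, 0]
  ]
}}

```text
clock: 4.05
position: [0.445, 0.2503, 0.1951]
tool_rot: [3.141, 0.002, -2.892]
force: [0.6, 1.2, 0.2]
grip_width: 0.0095
```

Run:
```python
from h import *
st();to((.510,-.161,.175),194.2)
```

```text
{'clock': 4.05, 'position': [0.445, 0.2503, 0.1951], 'tool_rot': [3.1408, 0.0022, -2.8922], 'force': [0.5875, 1.2246, 0.2171], 'moment': [-0.0368, 0.0104, -0.0109], 'grip_width': 0.0095, 'qpos': [-0.5609, 0.3872, -0.0873, 1.9349, 0.0452, 0.819, 1.1477]}
slide cm [3.85, -41.47, 1.97] turn [0.0, 0.1, 0.1]
```

Call:
{"op": "arm_command", "data": {
  "gripper": [0.5, 0.5, 0.5, 0.5, 0.5],
  "slide": [
    [0.4, -4, 0],
    [0.9, -9, 0],
    [1.4, -14, 0],
    [1.9, -19, 0],
    [2.4, -24, 0]
  ],
  "turn": [
    [0, 0, 0],
    [0, 0, 0],
    [0, 0, 0],
    [0, 0, 0],
    [0, 0, 0]
  ]
}}

```text
clock: 4.68
position: [0.4807, 0.0101, 0.193]
tool_rot: [-3.142, 0.001, -2.892]
force: [1.3, 0.8, 0.3]
grip_width: 0.0088
```

Call:
{"op": "arm_command", "data": {
  "gripper": [0.5, 0.5, 0.5, 0.5, 0.5],
  "slide": [
    [0.5, -5, 0],
    [1.0, -10, 0],
    [1.3, -14.5, 0],
    [1.45, -17.5, 1],
    [1.45, -17.5, 2]
  ],
  "turn": [
    [0, 0, 0],
    [0, 0, 0],
    [0, 0, 0],
    [0, 0, 0],
    [0, 0, 0]
  ]
}}

```text
clock: 5.3
position: [0.5097, -0.1638, 0.1724]
tool_rot: [-3.141, 0.0, -2.895]
force: [-0.6, 1.0, 0.4]
grip_width: 0.0093
```

Call:
{"op": "arm_command", "data": {
  "gripper": [0.5, 0.5],
  "slide": [
    [0, 0, 0],
    [0, 0, 0]
  ],
  "turn": [
    [0, 0, 0],
    [0, 0, 0]
  ]
}}

```text
clock: 5.55
position: [0.5099, -0.1605, 0.1727]
tool_rot: [3.141, 0.0, -2.891]
force: [0.8, -0.4, 0.2]
grip_width: 0.0088
```

Run:
```python
from h import *
st();to((.510,-.161,.150),194.2);p=bot.observe()["position"]-[0,0,.0304];print(proj("top",p),proj("scene",p))
t=vision.grab_frame("top");s=vision.grab_frame("scene")
o=np.hstack([crop(t,297,190,66,70,6),crop(s,262,130,66,70,6)]);cv2.imwrite("pics/c5.png",o)
```

```text
{'clock': 5.55, 'position': [0.5099, -0.1605, 0.1727], 'tool_rot': [3.1414, 0.0003, -2.8907], 'force': [0.7857, -0.4376, 0.2024], 'moment': [0.0379, 0.0105, 0.0033], 'grip_width': 0.0088, 'qpos': [0.1744, 0.4539, 0.0265, 1.8982, -0.0168, 0.7895, 2.0317]}
slide cm [0.01, -0.05, 2.27] turn [0.0, 0.0, 0.2]
[331.18127275 223.6936053 ] [294.70338243 172.50884338]
```

View pics/c5.png

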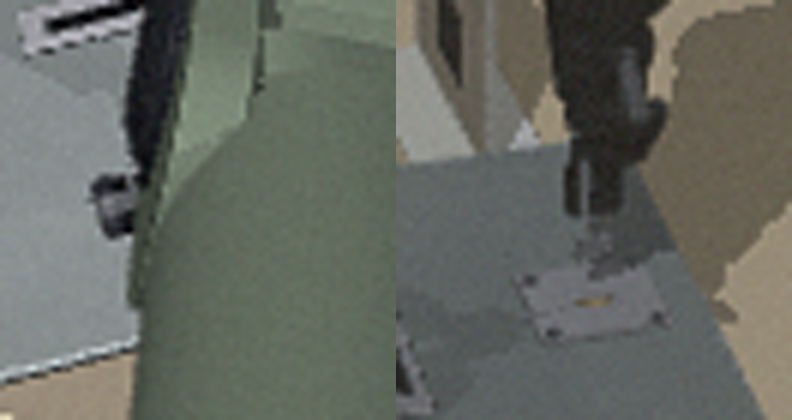

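The key hangs over the keyhole: in the scene crop, the tip is at about (597,268) and the slot at (594,302). I'll go down to feel for contact.

Call:
{"op": "arm_command", "data": {
  "gripper": [0.5, 0.5, 0.5, 0.5, 0.5],
  "slide": [
    [0, -0.05, 1.5],
    [0, -0.05, 2.5],
    [0, -0.05, 2.8],
    [0, -0.05, 2.8],
    [0, -0.05, 2.8]
  ],
  "turn": [
    [0, 0, 0],
    [0, 0, 0],
    [0, 0, 0],
    [0, 0, 0],
    [0, 0, 0]
  ]
}}

```text
clock: 6.28
position: [0.5101, -0.162, 0.1445]
tool_rot: [-3.141, 0.0, -2.892]
force: [-0.7, -0.1, -0.4]
grip_width: 0.009
```

Call:
{"op": "arm_command", "data": {
  "gripper": [0.5, 0.5, 0.5, 0.5, 0.5],
  "slide": [
    [0, 0, 0.1],
    [0, 0, 0.15],
    [0, 0, 0.2],
    [0, 0, 0.2],
    [0, 0, 0.2]
  ],
  "turn": [
    [0, 0, 0],
    [0, 0, 0],
    [0, 0, 0],
    [0, 0, 0],
    [0, 0, 0]
  ]
}}

```text
clock: 6.9
position: [0.5099, -0.162, 0.1423]
tool_rot: [3.142, -0.0, -2.892]
force: [-0.6, 0.5, -0.3]
grip_width: 0.0088
```

Run:
```python
from h import *
st()
```

```text
{'clock': 6.9, 'position': [0.5099, -0.162, 0.1423], 'tool_rot': [3.1416, -0.0001, -2.8921], 'force': [-0.648, 0.4636, -0.3273], 'moment': [-0.0134, 0.0916, 0.0112], 'grip_width': 0.0088, 'qpos': [0.179, 0.4989, 0.024, 1.9207, -0.0173, 0.7222, 2.0333]}
```

Call:
{"op": "arm_command", "data": {
  "gripper": [0.5, 0.5, 0.5],
  "slide": [
    [0, 0, 0.05],
    [0, 0, 0.1],
    [0, 0, 0.1]
  ],
  "turn": [
    [0, 0, 0],
    [0, 0, 0],
    [0, 0, 0]
  ]
}}

```text
clock: 7.28
position: [0.5098, -0.162, 0.1412]
tool_rot: [3.142, -0.0, -2.892]
force: [-2.1, -1.3, -0.5]
grip_width: 0.0089
```

Call:
{"op": "arm_command", "data": {
  "gripper": [0.5, 0.5, 0.5],
  "slide": [
    [0, 0, 0.05],
    [0, 0, 0.1],
    [0, 0, 0.1]
  ],
  "turn": [
    [0, 0, 0],
    [0, 0, 0],
    [0, 0, 0]
  ]
}}

```text
clock: 7.65
position: [0.5098, -0.162, 0.1402]
tool_rot: [3.142, -0.0, -2.892]
force: [-2.0, -0.6, 0.6]
grip_width: 0.0088
```

Call:
{"op": "arm_command", "data": {
  "gripper": [0.5, 0.5, 0.5],
  "slide": [
    [0, 0, 0.07],
    [0, 0, 0.15],
    [0, 0, 0.15]
  ],
  "turn": [
    [0, 0, 0],
    [0, 0, 0],
    [0, 0, 0]
  ]
}}

```text
clock: 8.02
position: [0.5098, -0.162, 0.1387]
tool_rot: [3.142, -0.0, -2.892]
force: [-1.7, -0.4, 0.8]
grip_width: 0.0091
```

Call:
{"op": "arm_command", "data": {
  "gripper": [0.5, 0.5, 0.5],
  "slide": [
    [0, 0, 0.07],
    [0, 0, 0.15],
    [0, 0, 0.15]
  ],
  "turn": [
    [0, 0, 0],
    [0, 0, 0],
    [0, 0, 0]
  ]
}}

```text
clock: 8.4
position: [0.5098, -0.162, 0.1372]
tool_rot: [3.142, -0.0, -2.892]
force: [-3.2, -1.0, 1.1]
grip_width: 0.0088
```

Run:
```python
from h import *
st();s=vision.grab_frame("scene")
o=crop(s,262,130,66,70,9);cv2.imwrite("pics/c6.png",o)
```

```text
{'clock': 8.4, 'position': [0.5098, -0.162, 0.1372], 'tool_rot': [3.1416, -0.0002, -2.8921], 'force': [-3.219, -1.0001, 1.0965], 'moment': [-0.2339, 0.7676, 0.0077], 'grip_width': 0.0088, 'qpos': [0.1794, 0.5066, 0.0234, 1.9243, -0.0173, 0.711, 2.0334]}
```

View pics/c6.png

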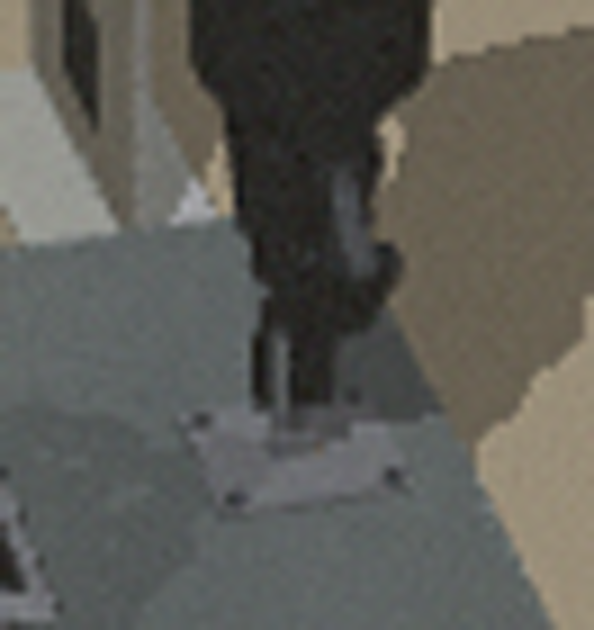

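The blade appears to be in the slot at about crop (300,440), at z about 6 mm below the plate. The side force points along tool +x, so I'll ease that way and keep going down.

Call:
{"op": "arm_command", "data": {
  "gripper": [0.5, 0.5, 0.5],
  "slide": [
    [0.05, 0, 0],
    [0.05, 0, 0],
    [0.05, 0, 0.1]
  ],
  "turn": [
    [0, 0, 0],
    [0, 0, 0],
    [0, 0, 0]
  ]
}}

```text
clock: 8.82
position: [0.5096, -0.1621, 0.1364]
tool_rot: [-3.141, 0.0, -2.892]
force: [-0.5, -0.3, 0.6]
grip_width: 0.009
```

Run:
```python
from h import *
st()
```

```text
{'clock': 8.825, 'position': [0.5096, -0.1621, 0.1364], 'tool_rot': [-3.1414, 0.0004, -2.892], 'force': [-0.5062, -0.2771, 0.5765], 'moment': [-0.0735, 0.1851, -0.0273], 'grip_width': 0.009, 'qpos': [0.1799, 0.5074, 0.0232, 1.9258, -0.0174, 0.7081, 2.0337]}
```

Call:
{"op": "arm_command", "data": {
  "gripper": [0.5, 0.5, 0.5, 0.5],
  "slide": [
    [0.03, 0, 0.15],
    [0.03, 0, 0.3],
    [0.03, 0, 0.4],
    [0.03, 0, 0.4]
  ],
  "turn": [
    [0, 0, 0],
    [0, 0, 0],
    [0, 0, 0],
    [0, 0, 0]
  ]
}}

```text
clock: 9.32
position: [0.5091, -0.1621, 0.1322]
tool_rot: [3.142, -0.0, -2.892]
force: [-0.8, -0.7, 0.6]
grip_width: 0.0093
```

Call:
{"op": "arm_command", "data": {
  "gripper": [0.5, 0.5, 0.5, 0.5],
  "slide": [
    [0, 0, 0.15],
    [0, 0, 0.3],
    [0, 0, 0.4],
    [0, 0, 0.4]
  ],
  "turn": [
    [0, 0, 0],
    [0, 0, 0],
    [0, 0, 0],
    [0, 0, 0]
  ]
}}

```text
clock: 9.82
position: [0.5091, -0.1621, 0.1282]
tool_rot: [3.142, -0.0, -2.892]
force: [0.4, -0.0, -0.2]
grip_width: 0.0089
```

Run:
```python
from h import *
st()
```

```text
{'clock': 9.825, 'position': [0.5091, -0.1621, 0.1282], 'tool_rot': [3.1415, -0.0001, -2.8921], 'force': [0.4322, -0.0439, -0.1712], 'moment': [-0.0123, 0.0098, -0.0263], 'grip_width': 0.0089, 'qpos': [0.1808, 0.5196, 0.0223, 1.932, -0.0174, 0.6903, 2.034]}
```

Call:
{"op": "arm_command", "data": {
  "gripper": [0.5, 0.5, 0.5],
  "slide": [
    [0, 0, 0.1],
    [0, 0, 0.2],
    [0, 0, 0.2]
  ],
  "turn": [
    [0, 0, 0],
    [0, 0, 0],
    [0, 0, 0]
  ]
}}

```text
clock: 10.2
position: [0.5091, -0.1621, 0.1262]
tool_rot: [3.142, -0.0, -2.892]
force: [-0.0, 0.2, -0.8]
grip_width: 0.0088
```

Call:
{"op": "arm_command", "data": {
  "gripper": [0.5, 0.5, 0.5],
  "slide": [
    [0, 0, 0.05],
    [0, 0, 0.08],
    [0, 0, 0.08]
  ],
  "turn": [
    [0, 0, 0],
    [0, 0, 0],
    [0, 0, 0]
  ]
}}

```text
clock: 10.58
position: [0.5091, -0.1622, 0.1255]
tool_rot: [3.142, -0.0, -2.892]
force: [-0.4, -0.4, -1.1]
grip_width: 0.0088
```

Call:
{"op": "arm_command", "data": {
  "gripper": [0.5, 0.5, 0.5],
  "slide": [
    [0, 0, 0.03],
    [0, 0, 0.05],
    [0, 0, 0.05]
  ],
  "turn": [
    [0, 0, 0],
    [0, 0, 0],
    [0, 0, 0]
  ]
}}

```text
clock: 10.95
position: [0.5092, -0.1622, 0.1252]
tool_rot: [-3.141, 0.0, -2.892]
force: [-0.9, 0.8, 5.7]
grip_width: 0.0089
```

Run:
```python
from h import *
st()
```

```text
{'clock': 10.95, 'position': [0.5092, -0.1622, 0.1252], 'tool_rot': [-3.1415, 0.0002, -2.8921], 'force': [-0.917, 0.8129, 5.6824], 'moment': [0.1011, 0.3226, 0.0035], 'grip_width': 0.0089, 'qpos': [0.1811, 0.5243, 0.022, 1.9339, -0.0174, 0.6833, 2.034]}
```

The key is seated: bottom felt at TCP z 0.1252 against 0.1254 expected. I'll lighten the grip so it gives before the key is forced, then turn clockwise (+ about tool z) in small steps.

Call:
{"op": "arm_command", "data": {
  "gripper": [0.5, 0.5, 0.5],
  "slide": [
    [0, 0, 0],
    [0, 0, 0],
    [0, 0, 0]
  ],
  "turn": [
    [0, 0, 0],
    [0, 0, 0],
    [0, 0, 3]
  ],
  "force": 30
}}

```text
clock: 11.32
position: [0.5093, -0.1622, 0.1253]
tool_rot: [-3.142, 0.0, -2.945]
force: [-0.7, 1.2, 4.8]
grip_width: 0.0088
```

Run:
```python
from h import *
st()
```

```text
{'clock': 11.325, 'position': [0.5093, -0.1622, 0.1253], 'tool_rot': [-3.1415, 0.0005, -2.9453], 'force': [-0.6732, 1.1549, 4.7764], 'moment': [0.0837, 0.1243, 0.0631], 'grip_width': 0.0088, 'qpos': [0.1707, 0.5246, 0.0363, 1.9344, -0.0289, 0.6826, 1.9916]}
```

Call:
{"op": "arm_command", "data": {
  "gripper": [0.5, 0.5, 0.5, 0.5],
  "slide": [
    [0, 0, 0],
    [0, 0, 0],
    [0, 0, 0],
    [0, 0, 0]
  ],
  "turn": [
    [0, 0, 1.5],
    [0, 0, 3],
    [0, 0, 3],
    [0, 0, 3]
  ]
}}

```text
clock: 11.82
position: [0.5094, -0.1622, 0.1253]
tool_rot: [-3.141, 0.001, -2.996]
force: [-1.0, 0.5, 5.5]
grip_width: 0.0087
```

Run:
```python
from h import *
st()
```

```text
{'clock': 11.825, 'position': [0.5094, -0.1622, 0.1253], 'tool_rot': [-3.1413, 0.0005, -2.9964], 'force': [-0.9691, 0.5267, 5.4761], 'moment': [0.007, 0.1481, -0.0131], 'grip_width': 0.0087, 'qpos': [0.16, 0.5251, 0.0504, 1.9349, -0.04, 0.6819, 1.9507]}
```

Call:
{"op": "arm_command", "data": {
  "gripper": [0.5, 0.5, 0.5, 0.5],
  "slide": [
    [0, 0, 0],
    [0, 0, 0],
    [0, 0, 0],
    [0, 0, 0]
  ],
  "turn": [
    [0, 0, 2],
    [0, 0, 4],
    [0, 0, 5],
    [0, 0, 5]
  ]
}}

```text
clock: 12.32
position: [0.5094, -0.1622, 0.1253]
tool_rot: [-3.141, 0.001, -3.084]
force: [-1.0, 0.2, 6.0]
grip_width: 0.0088
```

Run:
```python
from h import *
st()
```

```text
{'clock': 12.325, 'position': [0.5094, -0.1622, 0.1253], 'tool_rot': [-3.1414, 0.0006, -3.084], 'force': [-1.0145, 0.1713, 5.9941], 'moment': [0.0436, 0.15, -0.0513], 'grip_width': 0.0088, 'qpos': [0.1423, 0.5261, 0.0743, 1.9358, -0.0592, 0.6811, 1.881]}
```

Call:
{"op": "arm_command", "data": {
  "gripper": [0.5, 0.5, 0.5, 0.5],
  "slide": [
    [0, 0, 0],
    [0, 0, 0],
    [0, 0, 0],
    [0, 0, 0]
  ],
  "turn": [
    [0, 0, 2],
    [0, 0, 4],
    [0, 0, 5],
    [0, 0, 5]
  ]
}}

```text
clock: 12.82
position: [0.5094, -0.1622, 0.1253]
tool_rot: [-3.141, 0.001, 3.112]
force: [-0.2, -0.0, 6.8]
grip_width: 0.0086
```

Run:
```python
from h import *
st()
```

```text
{'clock': 12.825, 'position': [0.5094, -0.1622, 0.1253], 'tool_rot': [-3.1414, 0.0006, 3.112], 'force': [-0.233, -0.0189, 6.8458], 'moment': [0.0433, 0.1378, 0.0033], 'grip_width': 0.0086, 'qpos': [0.1248, 0.5272, 0.0982, 1.9368, -0.0784, 0.6806, 1.8118]}
```

Add to h.py:
```python
def mz(n=3):
    L=[]
    for i in range(n):
        if i: vision.grab_frame("scene")
        s=bot.observe();L.append(np.r_[s["force"],s["moment"][2]])
    y=np.degrees(s["tool_rot"][2])%360;print("t %.2f yaw %.2f turned %.2f F,Mz"%(s["clock"],y,194.3-y),np.mean(L,0).round(3),"w",round(s["grip_width"],4),"z",round(s["position"][2],4))
```

```text
(no output)
```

Call:
{"op": "arm_command", "data": {
  "gripper": [0.5, 0.5, 0.5, 0.5],
  "slide": [
    [0, 0, -0.01],
    [0, 0, -0.01],
    [0, 0, -0.01],
    [0, 0, -0.01]
  ],
  "turn": [
    [0, 0, 2],
    [0, 0, 4],
    [0, 0, 4],
    [0, 0, 4]
  ]
}}

```text
clock: 13.32
position: [0.5094, -0.1621, 0.1252]
tool_rot: [-3.142, 0.0, 3.041]
force: [0.7, 0.9, 6.4]
grip_width: 0.0089
```

```bash
python3 -c "
from h import *
mz()"
```

```text
t 13.43 yaw 174.24 turned 20.06 F,Mz [ 0.066  0.865  5.905 -0.015] w 0.0088 z 0.1252
```

Call:
{"op": "arm_command", "data": {
  "gripper": [0.5, 0.5, 0.5],
  "slide": [
    [0, 0, 0],
    [0, 0, 0],
    [0, 0, 0]
  ],
  "turn": [
    [0, 0, 1],
    [0, 0, 2],
    [0, 0, 2]
  ]
}}

```text
clock: 13.8
position: [0.5093, -0.1621, 0.1252]
tool_rot: [-3.142, 0.0, 3.006]
force: [0.1, 0.5, 4.9]
grip_width: 0.0086
```

```bash
python3 -c "
from h import *
mz()"
```

```text
t 13.90 yaw 172.24 turned 22.06 F,Mz [ 0.116  0.26   5.337 -0.009] w 0.0089 z 0.1252
```

Call:
{"op": "arm_command", "data": {
  "gripper": [0.5, 0.5, 0.5],
  "slide": [
    [0, 0, 0],
    [0, 0, 0],
    [0, 0, 0]
  ],
  "turn": [
    [0, 0, 1],
    [0, 0, 2],
    [0, 0, 2]
  ]
}}

```text
clock: 14.28
position: [0.5094, -0.1621, 0.1253]
tool_rot: [-3.142, 0.001, 2.971]
force: [-0.7, 0.6, 5.8]
grip_width: 0.0092
```

```bash
python3 -c "
from h import *
mz()"
```

```text
t 14.38 yaw 170.24 turned 24.06 F,Mz [-0.542  0.536  5.801  0.018] w 0.009 z 0.1253
```

Call:
{"op": "arm_command", "data": {
  "gripper": [0.5, 0.5, 0.5],
  "slide": [
    [0, 0, 0],
    [0, 0, 0],
    [0, 0, 0]
  ],
  "turn": [
    [0, 0, 1],
    [0, 0, 2],
    [0, 0, 2]
  ]
}}

```text
clock: 14.75
position: [0.5094, -0.1621, 0.1252]
tool_rot: [-3.142, 0.0, 2.936]
force: [0.6, 0.3, 6.1]
grip_width: 0.0094
```

```bash
python3 -c "
from h import *
mz()"
```

```text
t 14.85 yaw 168.24 turned 26.06 F,Mz [0.099 0.654 5.638 0.006] w 0.009 z 0.1252
```

Call:
{"op": "arm_command", "data": {
  "gripper": [0.5, 0.5, 0.5],
  "slide": [
    [0, 0, 0],
    [0, 0, 0],
    [0, 0, 0]
  ],
  "turn": [
    [0, 0, 1],
    [0, 0, 2],
    [0, 0, 2]
  ]
}}

```text
clock: 15.22
position: [0.5094, -0.1621, 0.1253]
tool_rot: [-3.142, 0.0, 2.901]
force: [0.1, -0.4, 5.5]
grip_width: 0.0091
```

```bash
python3 -c "
from h import *
mz()"
```

```text
t 15.32 yaw 166.24 turned 28.06 F,Mz [0.033 0.798 5.507 0.062] w 0.0088 z 0.1253
```

Possibly the spring catch (0.062). I'll go finer from here.

Call:
{"op": "arm_command", "data": {
  "gripper": [0.5, 0.5],
  "slide": [
    [0, 0, 0],
    [0, 0, 0]
  ],
  "turn": [
    [0, 0, 1],
    [0, 0, 1]
  ]
}}

```text
clock: 15.58
position: [0.5094, -0.1621, 0.1252]
tool_rot: [3.142, 0.0, 2.884]
force: [0.0, 0.4, 5.8]
grip_width: 0.0089
```

```bash
python3 -c "
from h import *
mz(5)"
```

```text
t 15.78 yaw 165.24 turned 29.06 F,Mz [0.143 0.665 5.363 0.019] w 0.0088 z 0.1252
```

Call:
{"op": "arm_command", "data": {
  "gripper": [0.5, 0.5, 0.5],
  "slide": [
    [0, 0, 0],
    [0, 0, 0],
    [0, 0, 0]
  ],
  "turn": [
    [0, 0, 1],
    [0, 0, 1.5],
    [0, 0, 1.5]
  ]
}}

```text
clock: 16.15
position: [0.5094, -0.1621, 0.1253]
tool_rot: [3.142, 0.0, 2.858]
force: [-0.2, 1.0, 6.1]
grip_width: 0.0091
```

```bash
python3 -c "
from h import *
mz(5)"
```

```text
t 16.35 yaw 163.74 turned 30.56 F,Mz [0.362 0.872 5.978 0.021] w 0.0091 z 0.1252
```

Call:
{"op": "arm_command", "data": {
  "gripper": [0.5, 0.5, 0.5],
  "slide": [
    [0, 0, 0],
    [0, 0, 0],
    [0, 0, 0]
  ],
  "turn": [
    [0, 0, 1],
    [0, 0, 1.5],
    [0, 0, 1.5]
  ]
}}

```text
clock: 16.73
position: [0.5094, -0.1621, 0.1253]
tool_rot: [3.142, 0.0, 2.832]
force: [0.2, 1.4, 5.4]
grip_width: 0.0091
```

```bash
python3 -c "
from h import *
mz(5)"
```

```text
t 16.93 yaw 162.24 turned 32.06 F,Mz [1.580e-01 9.520e-01 5.402e+00 5.000e-03] w 0.0087 z 0.1252
```

Call:
{"op": "arm_command", "data": {
  "gripper": [0.5, 0.5, 0.5],
  "slide": [
    [0, 0, 0],
    [0, 0, 0],
    [0, 0, 0]
  ],
  "turn": [
    [0, 0, 1],
    [0, 0, 2],
    [0, 0, 2]
  ]
}}

```text
clock: 17.3
position: [0.5094, -0.1621, 0.1252]
tool_rot: [3.142, 0.0, 2.796]
force: [-0.2, 0.5, 5.8]
grip_width: 0.0089
```

```bash
python3 -c "
from h import *
mz(4)"
```

```text
t 17.45 yaw 160.24 turned 34.06 F,Mz [0.108 0.559 5.176 0.018] w 0.009 z 0.1252
```

Call:
{"op": "arm_command", "data": {
  "gripper": [0.5, 0.5, 0.5],
  "slide": [
    [0, 0, 0],
    [0, 0, 0],
    [0, 0, 0]
  ],
  "turn": [
    [0, 0, 1],
    [0, 0, 2],
    [0, 0, 2]
  ]
}}

```text
clock: 17.82
position: [0.5094, -0.1621, 0.1252]
tool_rot: [3.142, 0.0, 2.762]
force: [-0.1, 0.4, 5.2]
grip_width: 0.0089
```

```bash
python3 -c "
from h import *
mz(4)"
```

```text
t 17.98 yaw 158.24 turned 36.06 F,Mz [0.274 0.834 5.448 0.008] w 0.0088 z 0.1252
```

Call:
{"op": "arm_command", "data": {
  "gripper": [0.5, 0.5, 0.5],
  "slide": [
    [0, 0, 0],
    [0, 0, 0],
    [0, 0, 0]
  ],
  "turn": [
    [0, 0, 1],
    [0, 0, 2],
    [0, 0, 2]
  ]
}}

```text
clock: 18.35
position: [0.5094, -0.162, 0.1252]
tool_rot: [3.141, 0.0, 2.727]
force: [0.4, 0.6, 4.7]
grip_width: 0.0087
```

```bash
python3 -c "
from h import *
mz(4)"
```

```text
t 18.50 yaw 156.24 turned 38.06 F,Mz [0.455 0.941 5.465 0.046] w 0.0091 z 0.1252
```

Call:
{"op": "arm_command", "data": {
  "gripper": [0.5, 0.5, 0.5],
  "slide": [
    [0, 0, 0],
    [0, 0, 0],
    [0, 0, 0]
  ],
  "turn": [
    [0, 0, 1],
    [0, 0, 2],
    [0, 0, 2]
  ]
}}

```text
clock: 18.88
position: [0.5094, -0.162, 0.1252]
tool_rot: [3.141, 0.0, 2.692]
force: [0.4, 0.6, 5.6]
grip_width: 0.0089
```

```bash
python3 -c "
from h import *
mz(4)"
```

```text
t 19.02 yaw 154.25 turned 40.05 F,Mz [0.132 0.773 5.629 0.041] w 0.0086 z 0.1252
```

Call:
{"op": "arm_command", "data": {
  "gripper": [0.5, 0.5, 0.5],
  "slide": [
    [0, 0, 0],
    [0, 0, 0],
    [0, 0, 0]
  ],
  "turn": [
    [0, 0, 1],
    [0, 0, 2],
    [0, 0, 2]
  ]
}}

```text
clock: 19.4
position: [0.5094, -0.162, 0.1253]
tool_rot: [3.141, 0.0, 2.657]
force: [-0.7, -0.1, 6.8]
grip_width: 0.0092
```

```bash
python3 -c "
from h import *
mz(4)"
```

```text
t 19.55 yaw 152.25 turned 42.05 F,Mz [0.113 0.63  5.597 0.084] w 0.0087 z 0.1253
```

The spring catch is engaged. Taking 1° steps now.

Call:
{"op": "arm_command", "data": {
  "gripper": [0.5, 0.5],
  "slide": [
    [0, 0, 0],
    [0, 0, 0]
  ],
  "turn": [
    [0, 0, 1],
    [0, 0, 1]
  ]
}}

```text
clock: 19.8
position: [0.5094, -0.162, 0.1253]
tool_rot: [3.141, 0.0, 2.64]
force: [0.8, 2.0, 4.9]
grip_width: 0.0091
```

```bash
python3 -c "
from h import *
mz(6)"
```

```text
t 20.05 yaw 151.25 turned 43.05 F,Mz [0.62  1.329 5.425 0.096] w 0.0089 z 0.1252
```

Call:
{"op": "arm_command", "data": {
  "gripper": [0.5, 0.5],
  "slide": [
    [0, 0, 0],
    [0, 0, 0]
  ],
  "turn": [
    [0, 0, 1],
    [0, 0, 1]
  ]
}}

```text
clock: 20.3
position: [0.5094, -0.162, 0.1252]
tool_rot: [3.141, 0.0, 2.622]
force: [0.6, 1.6, 5.8]
grip_width: 0.0088
```

```bash
python3 -c "
from h import *
mz(6)"
```

```text
t 20.55 yaw 150.25 turned 44.05 F,Mz [0.324 0.874 5.423 0.083] w 0.0087 z 0.1253
```

```bash
cat >> h.py <<'E'
def drw():
    import os
    f=vision.grab_frame("top")[225:285,270:390].astype(int)
    if os.path.exists("ref.npy"): print("drawer diff px",int((np.abs(f-np.load("ref.npy")).sum(2)>60).sum()))
    else: np.save("ref.npy",f)
E
python3 -c "
from h import *
drw()"
```

Call:
{"op": "arm_command", "data": {
  "gripper": [0.5, 0.5],
  "slide": [
    [0, 0, 0],
    [0, 0, 0]
  ],
  "turn": [
    [0, 0, 1],
    [0, 0, 1]
  ]
}}

```text
clock: 20.85
position: [0.5094, -0.162, 0.1252]
tool_rot: [3.141, 0.0, 2.605]
force: [0.4, 1.2, 5.8]
grip_width: 0.0091
```

```bash
python3 -c "
from h import *
mz(5);drw()"
```

```text
t 21.05 yaw 149.25 turned 45.05 F,Mz [0.139 0.65  5.466 0.091] w 0.009 z 0.1253
drawer diff px 125
```

Call:
{"op": "arm_command", "data": {
  "gripper": [0.5, 0.5],
  "slide": [
    [0, 0, 0],
    [0, 0, 0]
  ],
  "turn": [
    [0, 0, 1],
    [0, 0, 1]
  ]
}}

```text
clock: 21.35
position: [0.5094, -0.162, 0.1253]
tool_rot: [3.141, 0.0, 2.587]
force: [1.1, 2.5, 5.9]
grip_width: 0.0086
```

```bash
python3 -c "
from h import *
mz(5);drw()"
```

```text
t 21.55 yaw 148.25 turned 46.05 F,Mz [0.794 1.559 5.197 0.087] w 0.0084 z 0.1253
drawer diff px 212
```

Call:
{"op": "arm_command", "data": {
  "gripper": [0.5, 0.5],
  "slide": [
    [0, 0, 0],
    [0, 0, 0]
  ],
  "turn": [
    [0, 0, 1],
    [0, 0, 1]
  ]
}}

```text
clock: 21.85
position: [0.5094, -0.162, 0.1253]
tool_rot: [3.141, 0.0, 2.57]
force: [0.4, 1.4, 5.4]
grip_width: 0.0085
```

```bash
python3 -c "
from h import *
mz(5);drw()"
```

```text
t 22.05 yaw 147.26 turned 47.04 F,Mz [0.376 1.459 5.491 0.097] w 0.0089 z 0.1253
drawer diff px 279
```

Call:
{"op": "arm_command", "data": {
  "gripper": [0.5, 0.5],
  "slide": [
    [0, 0, 0],
    [0, 0, 0]
  ],
  "turn": [
    [0, 0, 1],
    [0, 0, 1]
  ]
}}

```text
clock: 22.35
position: [0.5094, -0.162, 0.1253]
tool_rot: [3.141, 0.0, 2.552]
force: [-0.0, 0.9, 5.7]
grip_width: 0.0086
```

```bash
python3 -c "
from h import *
mz(5);drw()"
```

```text
t 22.55 yaw 146.25 turned 48.05 F,Mz [0.256 1.168 5.658 0.085] w 0.009 z 0.1253
drawer diff px 359
```

Call:
{"op": "arm_command", "data": {
  "gripper": [0.5, 0.5],
  "slide": [
    [0, 0, 0],
    [0, 0, 0]
  ],
  "turn": [
    [0, 0, 1],
    [0, 0, 1]
  ]
}}

```text
clock: 22.85
position: [0.5094, -0.162, 0.1253]
tool_rot: [3.141, 0.0, 2.535]
force: [0.9, 1.2, 6.1]
grip_width: 0.0086
```

```bash
python3 -c "
from h import *
mz(4)"
```

```text
t 23.00 yaw 145.25 turned 49.05 F,Mz [1.026 1.358 5.196 0.108] w 0.0089 z 0.1252
```

Call:
{"op": "arm_command", "data": {
  "gripper": [0.5, 0.5],
  "slide": [
    [0, 0, 0],
    [0, 0, 0]
  ],
  "turn": [
    [0, 0, 1],
    [0, 0, 1]
  ]
}}

```text
clock: 23.25
position: [0.5094, -0.162, 0.1253]
tool_rot: [3.141, 0.0, 2.517]
force: [0.2, 2.2, 5.8]
grip_width: 0.009
```

```bash
python3 -c "
from h import *
mz(4)
t=vision.grab_frame('top');cv2.imwrite('pics/c7.png',crop(t,260,150,140,120,5))"
```

```text
t 23.40 yaw 144.26 turned 50.04 F,Mz [0.462 1.276 5.299 0.068] w 0.0089 z 0.1253
```

View pics/c7.png

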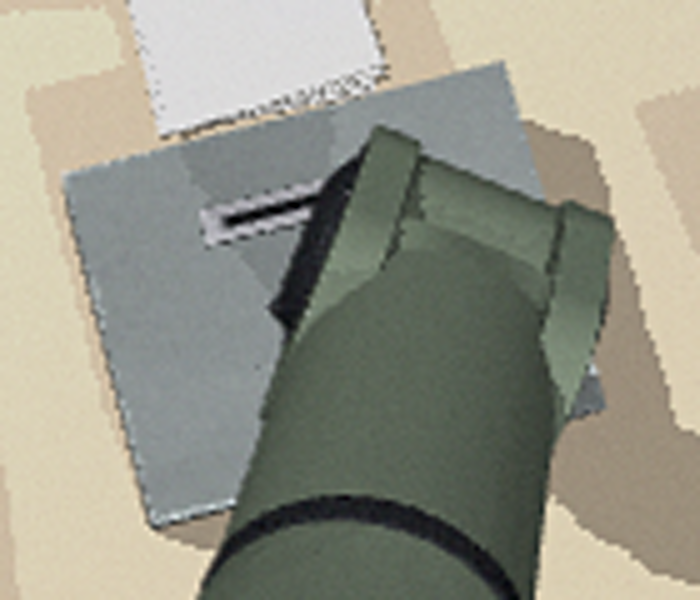

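The drawer is still shut: below the box's front edge, crop (150–235, 525–500), only table shadow is visible. Carrying on, with a patch there as the drawer check.

```bash
cat >> h.py <<'E'
def drw():
    print("drawer patch",vision.grab_frame("top")[256:261,298:303].mean((0,1)).round(0))
E
python3 -c "
from h import *
drw()"
```

```text
drawer patch [138. 158. 171.]
```

Call:
{"op": "arm_command", "data": {
  "gripper": [0.5, 0.5],
  "slide": [
    [0, 0, 0],
    [0, 0, 0]
  ],
  "turn": [
    [0, 0, 1],
    [0, 0, 1]
  ]
}}

```text
clock: 23.75
position: [0.5095, -0.162, 0.1253]
tool_rot: [3.141, 0.0, 2.5]
force: [0.3, 1.0, 5.2]
grip_width: 0.0089
```

```bash
python3 -c "
from h import *
mz(4);drw()"
```

```text
t 23.90 yaw 143.25 turned 51.05 F,Mz [0.714 1.216 5.397 0.095] w 0.0086 z 0.1253
drawer patch [138. 158. 170.]
```

Call:
{"op": "arm_command", "data": {
  "gripper": [0.5, 0.5],
  "slide": [
    [0, 0, 0],
    [0, 0, 0]
  ],
  "turn": [
    [0, 0, 1],
    [0, 0, 1]
  ]
}}

```text
clock: 24.2
position: [0.5095, -0.162, 0.1253]
tool_rot: [3.141, 0.0, 2.483]
force: [0.9, 1.3, 5.3]
grip_width: 0.0091
```

```bash
python3 -c "
from h import *
mz(4);drw()"
```

```text
t 24.35 yaw 142.26 turned 52.04 F,Mz [0.738 1.426 5.675 0.093] w 0.0088 z 0.1253
drawer patch [136. 157. 169.]
```

Call:
{"op": "arm_command", "data": {
  "gripper": [0.5, 0.5],
  "slide": [
    [0, 0, 0],
    [0, 0, 0]
  ],
  "turn": [
    [0, 0, 1],
    [0, 0, 1]
  ]
}}

```text
clock: 24.65
position: [0.5095, -0.162, 0.1252]
tool_rot: [3.141, 0.0, 2.465]
force: [1.1, 2.0, 6.3]
grip_width: 0.0091
```

```bash
python3 -c "
from h import *
mz(4);drw()"
```

```text
t 24.80 yaw 141.25 turned 53.05 F,Mz [0.782 1.42  5.426 0.099] w 0.0091 z 0.1252
drawer patch [134. 155. 167.]
```

Call:
{"op": "arm_command", "data": {
  "gripper": [0.5, 0.5],
  "slide": [
    [0, 0, 0],
    [0, 0, 0]
  ],
  "turn": [
    [0, 0, 1],
    [0, 0, 1]
  ]
}}

```text
clock: 25.1
position: [0.5094, -0.162, 0.1253]
tool_rot: [3.141, 0.0, 2.448]
force: [0.2, 0.8, 5.6]
grip_width: 0.0092
```

```bash
python3 -c "
from h import *
mz(4);drw()"
```

```text
t 25.25 yaw 140.26 turned 54.04 F,Mz [0.72  1.272 5.396 0.096] w 0.0093 z 0.1253
drawer patch [129. 149. 161.]
```

Call:
{"op": "arm_command", "data": {
  "gripper": [0.5, 0.5],
  "slide": [
    [0, 0, 0],
    [0, 0, 0]
  ],
  "turn": [
    [0, 0, 1],
    [0, 0, 1]
  ]
}}

```text
clock: 25.55
position: [0.5095, -0.162, 0.1253]
tool_rot: [3.141, 0.0, 2.43]
force: [0.5, 1.8, 6.3]
grip_width: 0.009
```

```bash
python3 -c "
from h import *
mz(4);drw()"
```

```text
t 25.70 yaw 139.25 turned 55.05 F,Mz [0.416 1.655 5.511 0.083] w 0.0087 z 0.1252
drawer patch [123. 142. 152.]
```

Call:
{"op": "arm_command", "data": {
  "gripper": [0.5, 0.5],
  "slide": [
    [0, 0, 0],
    [0, 0, 0]
  ],
  "turn": [
    [0, 0, 1],
    [0, 0, 1]
  ]
}}

```text
clock: 26.0
position: [0.5095, -0.1619, 0.1253]
tool_rot: [3.141, 0.0, 2.413]
force: [0.1, 1.7, 5.7]
grip_width: 0.0093
```

```bash
python3 -c "
from h import *
mz(4);drw()"
```

```text
t 26.15 yaw 138.26 turned 56.04 F,Mz [0.741 1.564 5.123 0.111] w 0.0089 z 0.1253
drawer patch [118. 135. 145.]
```

Call:
{"op": "arm_command", "data": {
  "gripper": [0.5, 0.5],
  "slide": [
    [0, 0, 0],
    [0, 0, 0]
  ],
  "turn": [
    [0, 0, 1],
    [0, 0, 1]
  ]
}}

```text
clock: 26.45
position: [0.5095, -0.1619, 0.1253]
tool_rot: [3.141, 0.0, 2.395]
force: [1.0, 1.3, 5.9]
grip_width: 0.0089
```

```bash
python3 -c "
from h import *
mz(4);drw()"
```

```text
t 26.60 yaw 137.25 turned 57.05 F,Mz [0.835 2.001 5.777 0.108] w 0.0091 z 0.1253
drawer patch [111. 127. 136.]
```

Call:
{"op": "arm_command", "data": {
  "gripper": [0.5, 0.5],
  "slide": [
    [0, 0, 0],
    [0, 0, 0]
  ],
  "turn": [
    [0, 0, 1],
    [0, 0, 1]
  ]
}}

```text
clock: 26.9
position: [0.5095, -0.162, 0.1252]
tool_rot: [3.141, 0.0, 2.378]
force: [0.8, 1.5, 4.9]
grip_width: 0.0091
```

```bash
python3 -c "
from h import *
mz(4);drw()"
```

```text
t 27.05 yaw 136.25 turned 58.05 F,Mz [0.829 1.71  4.971 0.1  ] w 0.0086 z 0.1253
drawer patch [101. 114. 123.]
```

Call:
{"op": "arm_command", "data": {
  "gripper": [0.5, 0.5],
  "slide": [
    [0, 0, 0],
    [0, 0, 0]
  ],
  "turn": [
    [0, 0, 1],
    [0, 0, 1]
  ]
}}

```text
clock: 27.35
position: [0.5095, -0.1619, 0.1253]
tool_rot: [3.141, 0.0, 2.36]
force: [0.9, 2.1, 5.8]
grip_width: 0.009
```

```bash
python3 -c "
from h import *
mz(4);drw()"
```

```text
t 27.50 yaw 135.26 turned 59.04 F,Mz [0.805 1.814 5.608 0.088] w 0.0089 z 0.1253
drawer patch [ 94. 106. 113.]
```

Call:
{"op": "arm_command", "data": {
  "gripper": [0.5, 0.5],
  "slide": [
    [0, 0, 0],
    [0, 0, 0]
  ],
  "turn": [
    [0, 0, 1],
    [0, 0, 1]
  ]
}}

```text
clock: 27.8
position: [0.5095, -0.1619, 0.1253]
tool_rot: [3.141, 0.0, 2.343]
force: [1.2, 1.8, 6.1]
grip_width: 0.0092
```

```bash
python3 -c "
from h import *
mz(4);drw()"
```

```text
t 27.95 yaw 134.26 turned 60.04 F,Mz [0.634 1.673 5.382 0.091] w 0.0089 z 0.1252
drawer patch [ 90. 101. 107.]
```

Call:
{"op": "arm_command", "data": {
  "gripper": [0.5, 0.5],
  "slide": [
    [0, 0, 0],
    [0, 0, 0]
  ],
  "turn": [
    [0, 0, 1],
    [0, 0, 1]
  ]
}}

```text
clock: 28.25
position: [0.5095, -0.162, 0.1253]
tool_rot: [3.141, 0.0, 2.325]
force: [0.4, 1.8, 4.6]
grip_width: 0.0089
```

```bash
python3 -c "
from h import *
mz(4);t=vision.grab_frame('top');cv2.imwrite('pics/c8.png',np.vstack([crop(t,260,210,140,60,5),crop(vision.grab_frame('scene'),225,140,140,60,5)]))"
```

```text
t 28.40 yaw 133.25 turned 61.05 F,Mz [1.570e-01 1.629e+00 4.873e+00 4.000e-03] w 0.0088 z 0.1252
```

View pics/c8.png

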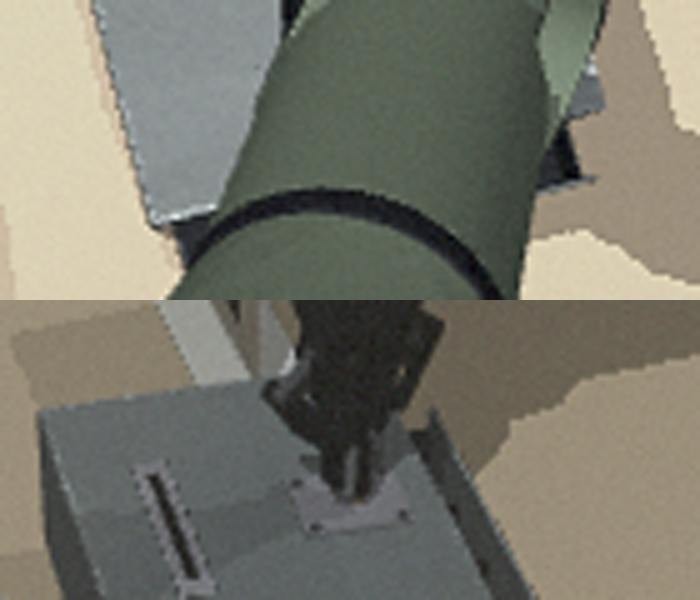

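The drawer has sprung open: its dark interior shows in the top crop at (560,160) and the scene crop at (460,470), and the spring torque has dropped away. I'll feel gently for the stop itself.

Call:
{"op": "arm_command", "data": {
  "gripper": [0.5, 0.5],
  "slide": [
    [0, 0, 0],
    [0, 0, 0]
  ],
  "turn": [
    [0, 0, 0.7],
    [0, 0, 0.7]
  ]
}}

```text
clock: 28.75
position: [0.5095, -0.162, 0.1252]
tool_rot: [3.141, 0.0, 2.313]
force: [1.2, 1.2, 4.7]
grip_width: 0.0091
```

```bash
python3 -c "
from h import *
mz(5)"
```

```text
t 28.95 yaw 132.55 turned 61.75 F,Mz [0.965 1.325 4.888 0.063] w 0.0088 z 0.1253
```

Call:
{"op": "arm_command", "data": {
  "gripper": [0.5, 0.5],
  "slide": [
    [0, 0, 0],
    [0, 0, 0]
  ],
  "turn": [
    [0, 0, 0.5],
    [0, 0, 0.5]
  ]
}}

```text
clock: 29.2
position: [0.5095, -0.162, 0.1253]
tool_rot: [3.141, 0.0, 2.305]
force: [1.2, 1.4, 5.2]
grip_width: 0.009
```

```bash
python3 -c "
from h import *
mz(6)"
```

```text
t 29.45 yaw 132.05 turned 62.25 F,Mz [1.207 1.493 5.217 0.069] w 0.009 z 0.1252
```

Call:
{"op": "arm_command", "data": {
  "gripper": [0.5, 0.5],
  "slide": [
    [0, 0, 0],
    [0, 0, 0]
  ],
  "turn": [
    [0, 0, 0.5],
    [0, 0, 0.5]
  ]
}}

```text
clock: 29.7
position: [0.5095, -0.1619, 0.1253]
tool_rot: [3.141, 0.0, 2.296]
force: [1.1, 2.0, 5.2]
grip_width: 0.0091
```

```bash
python3 -c "
from h import *
mz(5)"
```

```text
t 29.90 yaw 131.55 turned 62.75 F,Mz [1.01  1.845 5.093 0.072] w 0.0092 z 0.1253
```

Call:
{"op": "arm_command", "data": {
  "gripper": [0.5, 0.5],
  "slide": [
    [0, 0, 0],
    [0, 0, 0]
  ],
  "turn": [
    [0, 0, 0.4],
    [0, 0, 0.4]
  ]
}}

```text
clock: 30.15
position: [0.5095, -0.162, 0.1253]
tool_rot: [3.141, 0.0, 2.289]
force: [0.6, 1.9, 5.9]
grip_width: 0.0087
```

```bash
python3 -c "
from h import *
mz(6)"
```

```text
t 30.40 yaw 131.15 turned 63.15 F,Mz [0.613 1.749 5.183 0.072] w 0.0089 z 0.1253
```

Call:
{"op": "arm_command", "data": {
  "gripper": [0.5, 0.5],
  "slide": [
    [0, 0, 0],
    [0, 0, 0]
  ],
  "turn": [
    [0, 0, 0.5],
    [0, 0, 0.5]
  ]
}}

```text
clock: 30.65
position: [0.5095, -0.1619, 0.1253]
tool_rot: [3.141, 0.0, 2.28]
force: [0.7, 1.4, 5.8]
grip_width: 0.0089
```

```bash
python3 -c "
from h import *
mz(5)"
```

```text
t 30.85 yaw 130.65 turned 63.65 F,Mz [1.4   1.775 5.332 0.08 ] w 0.0087 z 0.1253
```

Call:
{"op": "arm_command", "data": {
  "gripper": [0.5, 0.5],
  "slide": [
    [0, 0, 0],
    [0, 0, 0]
  ],
  "turn": [
    [0, 0, 0.4],
    [0, 0, 0.4]
  ]
}}

```text
clock: 31.1
position: [0.5095, -0.162, 0.1253]
tool_rot: [3.141, 0.0, 2.273]
force: [1.2, 2.3, 5.0]
grip_width: 0.0088
```

```bash
python3 -c "
from h import *
mz(6)"
```

```text
t 31.35 yaw 130.26 turned 64.04 F,Mz [1.344 1.964 5.231 0.064] w 0.009 z 0.1253
```

Call:
{"op": "arm_command", "data": {
  "gripper": [0.5, 0.5],
  "slide": [
    [0, 0, 0],
    [0, 0, 0]
  ],
  "turn": [
    [0, 0, 0.5],
    [0, 0, 0.5]
  ]
}}

```text
clock: 31.6
position: [0.5095, -0.162, 0.1252]
tool_rot: [3.141, 0.0, 2.265]
force: [-0.3, 1.9, 4.8]
grip_width: 0.0086
```

```bash
python3 -c "
from h import *
mz(5)"
```

```text
t 31.80 yaw 129.76 turned 64.54 F,Mz [0.448 1.754 5.109 0.094] w 0.0089 z 0.1253
```

Call:
{"op": "arm_command", "data": {
  "gripper": [0.5, 0.5],
  "slide": [
    [0, 0, 0],
    [0, 0, 0]
  ],
  "turn": [
    [0, 0, 0.4],
    [0, 0, 0.4]
  ]
}}

```text
clock: 32.05
position: [0.5095, -0.1619, 0.1253]
tool_rot: [3.141, 0.0, 2.258]
force: [0.4, 1.8, 5.3]
grip_width: 0.0091
```

```bash
python3 -c "
from h import *
mz(6)"
```

```text
t 32.30 yaw 129.35 turned 64.95 F,Mz [0.738 1.85  5.075 0.102] w 0.0092 z 0.1252
```

Call:
{"op": "arm_command", "data": {
  "gripper": [0.5, 0.5],
  "slide": [
    [0, 0, 0],
    [0, 0, 0]
  ],
  "turn": [
    [0, 0, 0.3],
    [0, 0, 0.3]
  ]
}}

```text
clock: 32.55
position: [0.5095, -0.1619, 0.1253]
tool_rot: [3.141, 0.0, 2.252]
force: [0.6, 0.7, 4.6]
grip_width: 0.0091
```

```bash
python3 -c "
from h import *
mz(6)"
```

```text
t 32.80 yaw 129.06 turned 65.24 F,Mz [1.225 1.483 5.322 0.098] w 0.0086 z 0.1253
```

Call:
{"op": "arm_command", "data": {
  "gripper": [0.5, 0.5],
  "slide": [
    [0, 0, 0],
    [0, 0, 0]
  ],
  "turn": [
    [0, 0, 0.4],
    [0, 0, 0.4]
  ]
}}

```text
clock: 33.05
position: [0.5095, -0.1619, 0.1253]
tool_rot: [3.141, 0.0, 2.245]
force: [2.1, 2.3, 5.3]
grip_width: 0.0089
```

```bash
python3 -c "
from h import *
mz(6)"
```

```text
t 33.30 yaw 128.66 turned 65.64 F,Mz [1.624 1.498 5.438 0.111] w 0.0087 z 0.1253
```

The torque is creeping up at the stop (0.11 N m) and the drawer is open, so I'm turning back.

Call:
{"op": "arm_command", "data": {
  "gripper": [0.5, 0.5, 0.5, 0.5, 0.5],
  "slide": [
    [0, 0, 0],
    [0, 0, 0],
    [0, 0, 0],
    [0, 0, 0],
    [0, 0, 0]
  ],
  "turn": [
    [0, 0, -3],
    [0, 0, -7],
    [0, 0, -11],
    [0, 0, -15],
    [0, 0, -19]
  ]
}}

```text
clock: 33.92
position: [0.5094, -0.1621, 0.1253]
tool_rot: [3.141, 0.0, 2.579]
force: [1.1, 1.8, 5.0]
grip_width: 0.0086
```

Call:
{"op": "arm_command", "data": {
  "gripper": [0.5, 0.5, 0.5, 0.5, 0.5],
  "slide": [
    [0, 0, 0],
    [0, 0, 0],
    [0, 0, 0],
    [0, 0, 0],
    [0, 0, 0]
  ],
  "turn": [
    [0, 0, -4],
    [0, 0, -8],
    [0, 0, -12],
    [0, 0, -16],
    [0, 0, -20]
  ]
}}

```text
clock: 34.55
position: [0.5093, -0.1623, 0.1252]
tool_rot: [-3.141, 0.0, 2.928]
force: [0.3, -0.2, 5.5]
grip_width: 0.009
```

Call:
{"op": "arm_command", "data": {
  "gripper": [0.5, 0.5, 0.5, 0.5, 0.5],
  "slide": [
    [0, 0, 0],
    [0, 0, 0],
    [0, 0, 0],
    [0, 0, 0],
    [0, 0, 0]
  ],
  "turn": [
    [0, 0, -4],
    [0, 0, -8],
    [0, 0, -12],
    [0, 0, -16],
    [0, 0, -19]
  ]
}}

```text
clock: 35.17
position: [0.5093, -0.1624, 0.1252]
tool_rot: [-3.141, 0.0, -3.024]
force: [0.9, -0.6, 5.5]
grip_width: 0.0095
```

```bash
python3 -c "
from h import *
mz(3)"
```

```text
t 35.27 yaw 186.72 turned 7.58 F,Mz [ 0.7   -0.431  5.385  0.015] w 0.0088 z 0.1253
```

Call:
{"op": "arm_command", "data": {
  "gripper": [0.5, 0.5, 0.5, 0.5, 0.5],
  "slide": [
    [0, 0, 0],
    [0, 0, 0],
    [0, 0, 0],
    [0, 0, 0],
    [0, 0, 0]
  ],
  "turn": [
    [0, 0, -2],
    [0, 0, -4],
    [0, 0, -6],
    [0, 0, -7.5],
    [0, 0, -7.5]
  ]
}}

```text
clock: 35.9
position: [0.5094, -0.1624, 0.1253]
tool_rot: [-3.141, 0.0, -2.895]
force: [0.2, -0.4, 5.0]
grip_width: 0.009
```

```bash
python3 -c "
from h import *
mz(5)"
```

```text
t 36.10 yaw 194.13 turned 0.17 F,Mz [ 3.600e-01 -5.620e-01  4.932e+00 -1.000e-03] w 0.0093 z 0.1253
```

Now turning 1° at a time past it until the home stop is felt.

Call:
{"op": "arm_command", "data": {
  "gripper": [0.5, 0.5],
  "slide": [
    [0, 0, 0],
    [0, 0, 0]
  ],
  "turn": [
    [0, 0, -1],
    [0, 0, -1]
  ]
}}

```text
clock: 36.35
position: [0.5094, -0.1624, 0.1253]
tool_rot: [-3.141, 0.0, -2.877]
force: [1.2, -0.2, 6.0]
grip_width: 0.0088
```

```bash
python3 -c "
from h import *
mz(5)"
```

```text
t 36.55 yaw 195.13 turned -0.83 F,Mz [ 0.368 -0.696  5.429 -0.035] w 0.0091 z 0.1252
```

Call:
{"op": "arm_command", "data": {
  "gripper": [0.5, 0.5],
  "slide": [
    [0, 0, 0],
    [0, 0, 0]
  ],
  "turn": [
    [0, 0, -1],
    [0, 0, -1]
  ]
}}

```text
clock: 36.8
position: [0.5094, -0.1624, 0.1253]
tool_rot: [-3.141, 0.0, -2.86]
force: [-0.2, 0.1, 5.1]
grip_width: 0.0093
```

```bash
python3 -c "
from h import *
mz(5)"
```

```text
t 37.00 yaw 196.13 turned -1.83 F,Mz [ 0.108 -0.772  5.216 -0.024] w 0.009 z 0.1253
```

Call:
{"op": "arm_command", "data": {
  "gripper": [0.5, 0.5],
  "slide": [
    [0, 0, 0],
    [0, 0, 0]
  ],
  "turn": [
    [0, 0, -1],
    [0, 0, -1]
  ]
}}

```text
clock: 37.25
position: [0.5094, -0.1624, 0.1253]
tool_rot: [-3.141, 0.0, -2.842]
force: [0.4, -0.7, 6.4]
grip_width: 0.0088
```

```bash
python3 -c "
from h import *
mz(5)"
```

```text
t 37.45 yaw 197.13 turned -2.83 F,Mz [ 0.481 -0.84   5.471 -0.039] w 0.0088 z 0.1253
```

Call:
{"op": "arm_command", "data": {
  "gripper": [0.5, 0.5],
  "slide": [
    [0, 0, 0],
    [0, 0, 0]
  ],
  "turn": [
    [0, 0, -0.7],
    [0, 0, -0.7]
  ]
}}

```text
clock: 37.7
position: [0.5093, -0.1624, 0.1252]
tool_rot: [-3.141, 0.0, -2.83]
force: [0.7, -0.9, 5.3]
grip_width: 0.0091
```

```bash
python3 -c "
from h import *
mz(5)"
```

```text
t 37.90 yaw 197.83 turned -3.53 F,Mz [ 0.958 -0.967  5.558 -0.008] w 0.0087 z 0.1252
```

Call:
{"op": "arm_command", "data": {
  "gripper": [0.5, 0.5],
  "slide": [
    [0, 0, 0],
    [0, 0, 0]
  ],
  "turn": [
    [0, 0, -0.7],
    [0, 0, -0.7]
  ]
}}

```text
clock: 38.15
position: [0.5094, -0.1624, 0.1253]
tool_rot: [-3.141, 0.0, -2.818]
force: [0.7, -1.5, 5.1]
grip_width: 0.0092
```

```bash
python3 -c "
from h import *
mz(5)"
```

```text
Traceback (most recent call last):
  File "h.py", line 24, in mz
    if i: vision.grab_frame("scene")
          ~~~~~~~~~~~~~~~~~^^^^^^^^^
ValueError: 200 camera calls are used up
```

Call:
{"op": "arm_command", "data": {
  "gripper": [0.5, 0.5],
  "slide": [
    [0, 0, 0],
    [0, 0, 0]
  ],
  "turn": [
    [0, 0, -0.7],
    [0, 0, -0.7]
  ]
}}

```text
clock: 38.5
position: [0.5093, -0.1624, 0.1253]
tool_rot: [-3.141, 0.0, -2.806]
force: [0.6, -0.2, 5.8]
grip_width: 0.0089
```

```bash
python3 -c "
from h import *
mz(5)"
```

```text
Traceback (most recent call last):
  File "h.py", line 24, in mz
    if i: vision.grab_frame("scene")
          ~~~~~~~~~~~~~~~~~^^^^^^^^^
ValueError: 200 camera calls are used up
```

Camera calls are used up, so I'll go on by force and pose alone.

```bash
python3 -c "
from h import *
mz(1)"
```

```text
t 38.50 yaw 199.24 turned -4.94 F,Mz [ 0.611 -0.154  5.827 -0.037] w 0.0089 z 0.1253
```

Call:
{"op": "arm_command", "data": {
  "gripper": [0.5],
  "slide": [
    [0, 0, 0]
  ],
  "turn": [
    [0, 0, 0]
  ]
}}

```text
clock: 38.62
position: [0.5094, -0.1624, 0.1252]
tool_rot: [-3.141, 0.0, -2.806]
force: [0.2, -0.8, 5.4]
grip_width: 0.0089
```

```bash
python3 -c "
from h import *
mz(1)"
```

```text
t 38.62 yaw 199.23 turned -4.93 F,Mz [ 0.188 -0.779  5.391  0.041] w 0.0089 z 0.1252
```

Call:
{"op": "arm_command", "data": {
  "gripper": [0.5],
  "slide": [
    [0, 0, 0]
  ],
  "turn": [
    [0, 0, 0]
  ]
}}

```text
clock: 38.75
position: [0.5093, -0.1624, 0.1252]
tool_rot: [-3.141, 0.0, -2.806]
force: [-0.8, -0.7, 5.8]
grip_width: 0.0089
```

```bash
python3 -c "
from h import *
mz(1)"
```

```text
t 38.75 yaw 199.23 turned -4.93 F,Mz [-0.774 -0.698  5.827 -0.08 ] w 0.0089 z 0.1252
```

Call:
{"op": "arm_command", "data": {
  "gripper": [0.5, 0.5],
  "slide": [
    [0, 0, 0],
    [0, 0, 0]
  ],
  "turn": [
    [0, 0, -0.8],
    [0, 0, -0.8]
  ]
}}

```text
clock: 39.0
position: [0.5093, -0.1624, 0.1252]
tool_rot: [-3.141, 0.0, -2.792]
force: [0.1, -1.5, 5.8]
grip_width: 0.0089
```

```bash
python3 -c "
from h import *
mz(1)"
```

```text
t 39.00 yaw 200.04 turned -5.74 F,Mz [ 0.093 -1.469  5.753 -0.037] w 0.0089 z 0.1252
```

Call:
{"op": "arm_command", "data": {
  "gripper": [0.5],
  "slide": [
    [0, 0, 0]
  ],
  "turn": [
    [0, 0, 0]
  ]
}}

```text
clock: 39.12
position: [0.5093, -0.1624, 0.1252]
tool_rot: [-3.141, 0.0, -2.792]
force: [0.5, -0.9, 5.8]
grip_width: 0.009
```

```bash
python3 -c "
from h import *
mz(1)"
```

```text
t 39.12 yaw 200.03 turned -5.73 F,Mz [ 0.471 -0.924  5.796 -0.043] w 0.009 z 0.1252
```

Call:
{"op": "arm_command", "data": {
  "gripper": [0.5],
  "slide": [
    [0, 0, 0]
  ],
  "turn": [
    [0, 0, 0]
  ]
}}

```text
clock: 39.25
position: [0.5094, -0.1624, 0.1253]
tool_rot: [-3.141, 0.0, -2.792]
force: [0.3, -0.6, 6.0]
grip_width: 0.0087
```

```bash
python3 -c "
from h import *
mz(1)"
```

```text
t 39.25 yaw 200.03 turned -5.73 F,Mz [ 0.266 -0.612  6.019  0.027] w 0.0087 z 0.1253
```

Call:
{"op": "arm_command", "data": {
  "gripper": [0.5, 0.5],
  "slide": [
    [0, 0, 0],
    [0, 0, 0]
  ],
  "turn": [
    [0, 0, -0.8],
    [0, 0, -0.8]
  ]
}}

```text
clock: 39.5
position: [0.5093, -0.1624, 0.1252]
tool_rot: [-3.141, 0.0, -2.778]
force: [0.7, -0.7, 5.1]
grip_width: 0.0087
```

```bash
python3 -c "
from h import *
mz(1)"
```

```text
t 39.50 yaw 200.83 turned -6.53 F,Mz [ 0.671 -0.736  5.083 -0.09 ] w 0.0087 z 0.1252
```

Call:
{"op": "arm_command", "data": {
  "gripper": [0.5],
  "slide": [
    [0, 0, 0]
  ],
  "turn": [
    [0, 0, 0]
  ]
}}

```text
clock: 39.62
position: [0.5093, -0.1624, 0.1253]
tool_rot: [-3.141, 0.0, -2.778]
force: [1.5, -1.5, 5.4]
grip_width: 0.0086
```

```bash
python3 -c "
from h import *
mz(1)"
```

```text
t 39.62 yaw 200.82 turned -6.52 F,Mz [ 1.513 -1.533  5.391 -0.073] w 0.0086 z 0.1253
```

Call:
{"op": "arm_command", "data": {
  "gripper": [0.5, 0.5],
  "slide": [
    [0, 0, 0],
    [0, 0, 0]
  ],
  "turn": [
    [0, 0, -0.7],
    [0, 0, -0.7]
  ]
}}

```text
clock: 39.88
position: [0.5094, -0.1624, 0.1252]
tool_rot: [-3.141, 0.0, -2.766]
force: [0.8, -0.4, 5.6]
grip_width: 0.0088
```

```bash
python3 -c "
from h import *
mz(1)"
```

```text
t 39.88 yaw 201.53 turned -7.23 F,Mz [ 0.837 -0.384  5.615 -0.145] w 0.0088 z 0.1252
```

Call:
{"op": "arm_command", "data": {
  "gripper": [0.5],
  "slide": [
    [0, 0, 0]
  ],
  "turn": [
    [0, 0, 0]
  ]
}}

```text
clock: 40.0
position: [0.5094, -0.1624, 0.1252]
tool_rot: [-3.141, 0.0, -2.766]
force: [0.6, -1.0, 4.6]
grip_width: 0.0089
```

```bash
python3 -c "
from h import *
mz(1)"
```

```text
t 40.00 yaw 201.52 turned -7.22 F,Mz [ 0.624 -1.016  4.602 -0.135] w 0.0089 z 0.1252
```

Home stop felt at yaw about 200.5, with the torque rising to −0.14 N m. Now back to the slot's direction and a gentle lift.

Call:
{"op": "arm_command", "data": {
  "gripper": [0.5, 0.5, 0.5, 0.5],
  "slide": [
    [0, 0, 0],
    [0, 0, -0.05],
    [0, 0, -0.2],
    [0, 0, -0.2]
  ],
  "turn": [
    [0, 0, 4],
    [0, 0, 6.5],
    [0, 0, 6.5],
    [0, 0, 6.5]
  ],
  "force": 40
}}

```text
clock: 40.5
position: [0.5091, -0.1621, 0.1271]
tool_rot: [3.142, -0.0, -2.877]
force: [-0.3, -0.3, 0.1]
grip_width: 0.0094
```

Call:
{"op": "arm_command", "data": {
  "gripper": [0.5, 0.5, 0.5, 0.5],
  "slide": [
    [0, 0, -0.1],
    [0, 0, -0.2],
    [0, 0, -0.3],
    [0, 0, -0.3]
  ],
  "turn": [
    [0, 0, 0],
    [0, 0, 0],
    [0, 0, 0],
    [0, 0, 0]
  ]
}}

```text
clock: 41.0
position: [0.5092, -0.1622, 0.1302]
tool_rot: [-3.142, 0.0, -2.878]
force: [-0.0, -1.1, -0.7]
grip_width: 0.0089
```

```bash
python3 -c "
from h import *
st()"
```

```text
{'clock': 41.0, 'position': [0.5092, -0.1622, 0.1302], 'tool_rot': [-3.1415, 0.0001, -2.878], 'force': [-0.0467, -1.0544, -0.6658], 'moment': [-0.0061, -0.0181, 0.0069], 'grip_width': 0.0089, 'qpos': [0.184, 0.5165, 0.0181, 1.9305, -0.0139, 0.6946, 2.0448]}
```

It came free: up 5 mm with no resistance. Lifting clear and carrying it to the block.

Call:
{"op": "arm_command", "data": {
  "gripper": [0.5, 0.5, 0.5, 0.5, 0.5],
  "slide": [
    [0, 0, -0.4],
    [0, 0, -1],
    [0, 0, -2],
    [0, 0, -4],
    [0, 0, -6.5]
  ],
  "turn": [
    [0, 0, 0],
    [0, 0, 0],
    [0, 0, 0],
    [0, 0, 0],
    [0, 0, 0]
  ]
}}

```text
clock: 41.62
position: [0.509, -0.1621, 0.1962]
tool_rot: [3.142, -0.0, -2.878]
force: [-0.1, 0.1, -0.9]
grip_width: 0.0088
```

Call:
{"op": "arm_command", "data": {
  "gripper": [0.5, 0.5, 0.5, 0.5, 0.5],
  "slide": [
    [-0.4, 4, 0],
    [-1, 9, 0],
    [-1.5, 14, 0],
    [-2.1, 19, 0],
    [-2.6, 24, 0]
  ],
  "turn": [
    [0, 0, 0],
    [0, 0, 0],
    [0, 0, 0],
    [0, 0, 0],
    [0, 0, 0]
  ]
}}

```text
clock: 42.25
position: [0.4715, 0.0779, 0.1959]
tool_rot: [-3.142, 0.001, -2.878]
force: [1.4, 0.4, -1.7]
grip_width: 0.0088
```

Call:
{"op": "arm_command", "data": {
  "gripper": [0.5, 0.5, 0.5, 0.5, 0.5],
  "slide": [
    [-0.5, 5, 0],
    [-1.0, 10, 0],
    [-1.5, 14.5, 0],
    [-1.9, 17.5, 0],
    [-1.9, 17.5, 0]
  ],
  "turn": [
    [0, 0, 0.8],
    [0, 0, 0.8],
    [0, 0, 0.8],
    [0, 0, 0.8],
    [0, 0, 0.8]
  ]
}}

```text
clock: 42.88
position: [0.4439, 0.2525, 0.1956]
tool_rot: [3.141, 0.001, -2.889]
force: [0.3, -1.4, -1.2]
grip_width: 0.0086
```

Call:
{"op": "arm_command", "data": {
  "gripper": [0.5, 0.5],
  "slide": [
    [0, 0, 0],
    [0, 0, 0]
  ],
  "turn": [
    [0, 0, 0],
    [0, 0, 0]
  ]
}}

```text
clock: 43.12
position: [0.4448, 0.2492, 0.1953]
tool_rot: [-3.141, 0.0, -2.894]
force: [-0.1, 0.4, -0.9]
grip_width: 0.0087
```

```bash
python3 -c "
from h import *
st();to((.4446,.2502,.075),194.3)"
```

```text
{'clock': 43.125, 'position': [0.4448, 0.2492, 0.1953], 'tool_rot': [-3.1413, 0.0002, -2.8935], 'force': [-0.1077, 0.4482, -0.86], 'moment': [-0.0019, 0.0218, -0.0063], 'grip_width': 0.0087, 'qpos': [-0.5578, 0.3871, -0.0894, 1.9344, 0.0465, 0.8221, 1.1466]}
slide cm [0.0, 0.1, 12.03] turn [-0.0, 0.0, -0.1]
```

Call:
{"op": "arm_command", "data": {
  "gripper": [0.5, 0.5, 0.5, 0.5, 0.5],
  "slide": [
    [0, 0.1, 4],
    [0, 0.1, 8],
    [0, 0.1, 11],
    [0, 0.1, 12],
    [0, 0.1, 12]
  ],
  "turn": [
    [0, 0, 0],
    [0, 0, 0],
    [0, 0, 0],
    [0, 0, 0],
    [0, 0, 0]
  ]
}}

```text
clock: 43.75
position: [0.4444, 0.2508, 0.0753]
tool_rot: [-3.141, -0.0, -2.893]
force: [-0.3, -0.4, 0.1]
grip_width: 0.0086
```

Call:
{"op": "arm_command", "data": {
  "gripper": [0.5, 0.5, 0.5, 0.5],
  "slide": [
    [0, 0, 0],
    [0, 0, 0.3],
    [0, 0, 0.6],
    [0, 0, 0.6]
  ],
  "turn": [
    [0, 0, 0],
    [0, 0, 0],
    [0, 0, 0],
    [0, 0, 0]
  ]
}}

```text
clock: 44.25
position: [0.4442, 0.2512, 0.069]
tool_rot: [-3.142, -0.0, -2.892]
force: [0.7, -0.2, -0.4]
grip_width: 0.0086
```

```bash
python3 -c "
from h import *
st();to((.4446,.2502,.0426),194.3)"
```

```text
{'clock': 44.25, 'position': [0.4442, 0.2512, 0.069], 'tool_rot': [-3.1415, -0.0002, -2.892], 'force': [0.7465, -0.1901, -0.4269], 'moment': [-0.0176, -0.0391, -0.0479], 'grip_width': 0.0086, 'qpos': [-0.5744, 0.5899, -0.0755, 2.0201, 0.0825, 0.5346, 1.1122]}
slide cm [-0.02, -0.11, 2.64] turn [-0.0, -0.0, 0.0]
```

Call:
{"op": "arm_command", "data": {
  "gripper": [0.5, 0.5, 0.5, 0.5],
  "slide": [
    [0, -0.1, 0.2],
    [0, -0.1, 0.5],
    [0, -0.1, 0.8],
    [0, -0.1, 0.8]
  ],
  "turn": [
    [0, 0, 0],
    [0, 0, 0],
    [0, 0, 0],
    [0, 0, 0]
  ]
}}

```text
clock: 44.75
position: [0.4443, 0.2501, 0.0608]
tool_rot: [-3.141, -0.0, -2.892]
force: [0.7, 0.1, -0.4]
grip_width: 0.0093
```

```bash
python3 -c "
from h import *
st()"
```

```text
{'clock': 44.75, 'position': [0.4443, 0.2501, 0.0608], 'tool_rot': [-3.1414, -0.0005, -2.8921], 'force': [0.7274, 0.0882, -0.4426], 'moment': [-0.018, -0.0429, 0.0274], 'grip_width': 0.0093, 'qpos': [-0.5738, 0.6045, -0.0739, 2.0238, 0.085, 0.5166, 1.1117]}
```

It's 9 mm into the slot with no contact force. Lowering the rest.

Call:
{"op": "arm_command", "data": {
  "gripper": [0.5, 0.5, 0.5, 0.5, 0.5],
  "slide": [
    [0, 0, 0.5],
    [0, 0, 1.0],
    [0, 0, 1.4],
    [0, 0, 1.75],
    [0, 0, 1.75]
  ],
  "turn": [
    [0, 0, 0],
    [0, 0, 0],
    [0, 0, 0],
    [0, 0, 0],
    [0, 0, 0]
  ]
}}

```text
clock: 45.38
position: [0.4444, 0.2501, 0.0433]
tool_rot: [-3.141, -0.0, -2.892]
force: [0.5, -0.5, 0.2]
grip_width: 0.009
```

Call:
{"op": "arm_command", "data": {
  "gripper": [0.5, 0.5, 0.5],
  "slide": [
    [0, 0, 0.05],
    [0, 0, 0.08],
    [0, 0, 0.08]
  ],
  "turn": [
    [0, 0, 0],
    [0, 0, 0],
    [0, 0, 0]
  ]
}}

```text
clock: 45.75
position: [0.4445, 0.2502, 0.0429]
tool_rot: [3.142, 0.0, -2.892]
force: [0.2, -0.5, -0.5]
grip_width: 0.0089
```

```bash
python3 -c "
from h import *
st()"
```

```text
{'clock': 45.75, 'position': [0.4445, 0.2502, 0.0429], 'tool_rot': [3.1416, 0.0001, -2.892], 'force': [0.1925, -0.4708, -0.451], 'moment': [-0.0163, 0.0383, -0.0402], 'grip_width': 0.0089, 'qpos': [-0.5771, 0.6376, -0.0696, 2.0293, 0.0903, 0.4774, 1.1071]}
```

Call:
{"op": "arm_command", "data": {
  "gripper": [0.5, 0.5, 0.5],
  "slide": [
    [0, 0, 0.04],
    [0, 0, 0.06],
    [0, 0, 0.06]
  ],
  "turn": [
    [0, 0, 0],
    [0, 0, 0],
    [0, 0, 0]
  ]
}}

```text
clock: 46.12
position: [0.4446, 0.2503, 0.0424]
tool_rot: [3.142, 0.0, -2.892]
force: [-1.0, -0.1, 5.0]
grip_width: 0.0089
```

Call:
{"op": "arm_command", "data": {
  "gripper": [1.2, 1.6, 2.5, 4, 4],
  "slide": [
    [0, 0, 0],
    [0, 0, 0],
    [0, 0, 0],
    [0, 0, 0],
    [0, 0, 0]
  ],
  "turn": [
    [0, 0, 0],
    [0, 0, 0],
    [0, 0, 0],
    [0, 0, 0],
    [0, 0, 0]
  ]
}}

```text
clock: 46.75
position: [0.4445, 0.2502, 0.0422]
tool_rot: [-3.142, -0.0, -2.892]
force: [0.3, 0.0, -0.6]
grip_width: 0.0403
```

Call:
{"op": "arm_command", "data": {
  "gripper": [4, 4, 4, 4, 4],
  "slide": [
    [0, 0, -1],
    [0, 0, -3],
    [0, 0, -6],
    [0, 0, -10],
    [0, 0, -14]
  ],
  "turn": [
    [0, 0, 0],
    [0, 0, 0],
    [0, 0, 0],
    [0, 0, 0],
    [0, 0, 0]
  ]
}}

```text
clock: 47.38
position: [0.4443, 0.2501, 0.1841]
tool_rot: [3.141, 0.0, -2.892]
force: [0.1, -0.2, -0.5]
grip_width: 0.0402
```

Call:
{"op": "arm_command", "data": {
  "gripper": [4, 4, 4],
  "slide": [
    [0, 0, 0],
    [0, 0, 0],
    [0, 0, 0]
  ],
  "turn": [
    [0, 0, 0],
    [0, 0, 0],
    [0, 0, 0]
  ]
}}

```text
clock: 47.75
position: [0.4441, 0.2499, 0.1814]
tool_rot: [-3.141, -0.001, -2.892]
force: [-0.0, 0.1, 0.7]
grip_width: 0.0404
```

```bash
python3 -c "
from h import *
st();job_done()"
```

```text
{'clock': 47.75, 'position': [0.4441, 0.2499, 0.1814], 'tool_rot': [-3.141, -0.0015, -2.8921], 'force': [-0.0045, 0.0932, 0.6703], 'moment': [-0.0457, 0.0179, -0.0025], 'grip_width': 0.0404, 'qpos': [-0.5578, 0.4069, -0.0921, 1.9469, 0.0511, 0.7915, 1.1419]}Traceback (most recent call last):
  File "<string>", line 3, in <module>
    st();job_done()
         ^^^^^^^^
NameError: name 'job_done' is not defined
```

```bash
python3 -c "
from workcell import job_done
print(job_done())"
```

```text
the job is handed in; nothing more can be done
None
```

I carried out the whole sequence and handed the job in at 47.75 s of the 72 s allowed. The end state was not checked by picture, because my torque averaging used up all 200 camera calls.

- **Key in:** it went into the lock and stood on the barrel's bottom at a tool height of 125.2 mm, against 125.4 mm expected.
- **Turning:** I turned it clockwise in small steps. Both cameras showed the drawer sprung open at about 61° of tool turn.
- **The stop:** I went on to 65.6°. The averaged twist crept up to 0.11 N m with no sharp stop, so I cannot be sure the key was right on it.
- **Back home:** the home stop was felt at about −0.14 N m. The key then lifted out with no resistance.
- **Forcing:** no reading passed 0.15 N m of twist or about 7 N of pressing. The limits are 0.2 N m and 40 N. These are readings between moves, so short peaks could have been missed.
- **Key back in the block:** it met 5 N of contact at a tool height of 42.4 mm, the same height it was picked up at. Nothing dragged when I let go and lifted away.
- **Other objects:** no contact forces suggested the bowl, pen cup or sign were touched, but I took no final picture of them.

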